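Close up the transformer test bay: load it, hang its lift-off gate, shut the gate

TASK

Get the test bay ready for a run: stand the transformer that is blocking the gateway upright inside the bay on its floor, setting it down gently; hang the lift-off gate (the panel with the two hinge knuckles, kept in the slotted rack) with both knuckles fully down over the bay's two hinge pins, and swing it fully shut with its tongue under the keeper. Leave the two plain panels standing in the rack, and leave the carton and the parts bin where they are.

Things in the scene. Friction and masses are not known exactly. Their poses are not given: they have to be found in the camera images.
- bay_floor (a point): Centre of the bay's floor, on its upper face (4 mm above the bench). The bay is a fixed, open-topped sheet-steel box: inside 150 mm deep (x) by 196 mm wide (y), back and side walls 80 mm high; its own -x side is the open gateway. Axes are the bay's: x from gateway to back wall, y to the hinge side, z up.
- pin_low (a point): Foot of the lower upright hinge pin, on its axis, on its bracket arm's top (34 mm above the bench; 85 mm to -x and 85 mm to +y of the floor's centre). Pin 10 mm thick, 18 mm long, top 7 mm tapered. Axes as the bay's. The arm (8 mm thick, 14 mm wide) comes from the hinge post on the +y side, whose face is 22 mm from the pin's axis, and ends 7 mm past the axis.
- pin_high (a point): Foot of the upper hinge pin, the same 80 mm above the lower one, on the same vertical axis (114 mm above the bench).
- bay: The bay; origin on the bench under its floor's centre, axes as its floor's. A hinge post (125 mm high) stands at the gateway's +y corner, a latch post (118 mm high) at its -y corner. The two hinge pins are in line, so the gate comes in sideways from -x, raised 20 to 45 mm above its hung height (lower knuckle between the lower pin's tip and the upper arm), then is lowered.
- keeper (a point): Centre of the underside of the keeper, a plate sticking out 19 mm towards -x from the latch post, 97 mm above the bench and 8 mm above the shut gate's tongue, which swings in under it. Because of it the gate cannot be lowered or lifted while shut: hang it standing open (40 to 90 degrees), then swing it shut.
- latch_home (a point): Where the tip of the gate's tongue lies when the gate hangs on both pins and is shut: 168 mm from the hinge axis towards the bay's -y, 81.5 mm above the bench. The latch post's face just behind it stops the gate.
- rack: Fixed plywood rack, 120 (x) x 170 (y) x 46 mm, origin at the centre of its underside. Three slots along its own x at y = -68, 0 and +68 mm, 11 mm wide, 40 mm deep, slot floor 6 mm above the bench, slot walls 100 mm long. The gate and the two plain panels stand in them on edge, in any order.
- gate_mid (a point): Centre of the loose lift-off gate's panel, 70 mm above its lower edge. Bare aluminium, 140 wide x 140 high x 8 mm thick, about 0.35 kg, centre of mass near mid-width; a 14 mm thick, 20 mm high rail along its whole top edge is the grip. x along its width to the knuckle edge, y through its thickness, z up. Stands in the rack, knuckles away from the robot, x along the slot.
- knuckle_low (a point): Centre of the lower knuckle's underside, on its hole's axis: 82 mm along the gate's +x from the panel's middle, 20 mm above the gate's lower edge. Each knuckle is a steel block 24 x 24 x 20 mm with a vertical 12.5 mm square hole right through.
- knuckle_high (a point): Centre of the upper knuckle's underside, on the same axis, 100 mm above the gate's lower edge.
- tongue (a point): Tip of the gate's steel tongue (16 mm long, 15 mm high, 6 mm thick), 86 mm along the gate's -x from the panel's middle, 67.5 mm above the gate's lower edge.
- gate: The gate; origin at the middle of its lower edge, axes as its centre's. Hung, its lower edge is 14 mm and its top 154 mm above the bench. Hung and shut, its x points along the bay's +y and its own +y face is outside; hung and 90 degrees open, its x points along the bay's +x. It turns freely on the pins and stays where it is left.
- transformer_mid (a point): Centre of the loose transformer, 40 mm above its underside. Dark laminated-steel core 66 (x) x 50 (y) mm with copper winding, on a steel foot plate 80 x 60 x 4 mm; core top 70 mm, black terminal block (56 x 26 mm) on it up to 80 mm; about 0.6 kg. Starts upright on the bench before the gateway, in the gate's way. Grip it across its 50 mm (own y).
- transformer: The transformer itself; origin at the centre of its underside.
- panel_tall_mid (a point): Centre of a loose plain aluminium panel with no knuckles, 140 x 8 x 125 mm, rail 14 mm thick on top, standing in the rack; leave it. Its x axis runs along its 140 mm width, y through its thickness, z up.
- panel_short_mid (a point): Centre of a loose plain aluminium panel with no knuckles, 140 x 8 x 105 mm, rail 14 mm thick on top, standing in the rack; leave it. Its x axis runs along its 140 mm width, y through its thickness, z up.
- carton_mid (a point): Centre of a loose upright cardboard carton, 60 x 60 x 100 mm, between the bay and the rack; leave it.
- bin_mid (a point): Centre of a loose black open parts bin, 90 (x) x 60 (y) x 40 mm, nearer the robot; leave it.
Not all that is in view belongs to the job. Of the things that look like the transformer, the larger one is meant.

How it is judged:
By the outcome, as a careful person would: the job done as asked, in the order asked, and still so for the second after the job is handed in, with the robot touching nothing.
It also fails if it takes over 70 s, if anything falls off the work surface, if the arm or the gripper's body presses on something with over 40 N, if the wrist force passes 120 N, or if a joint passes its speed limit or range.

ROBOT

A 6-joint arm with a two-finger parallel gripper is mounted at the origin on the work surface. World frame = base frame: x ahead of the robot, y to its left, z up, the work surface at z = 0. Lengths are in mm, angles in degrees, forces in N, time in s.
With the tool pointing down it reaches from about 300 to 850 mm from the base axis. Payload 4.2 kg.
Tool frame: the origin (TCP) lies between the finger pads; the fingertips stand 19 mm ahead of it and the grasp point (between the pads) is the TCP; z points along the fingers, x is the direction in which the jaws open and shut, and the axes are right-handed (so a half turn about z gives the same grasp; the last joint's range is limited). The gripper opens to 91 mm and grips with 3 to 60 N. Pads are 32 mm wide; open, the fingers measure 118 mm over their backs; the gripper's body (76 mm by 178 mm) begins 60 mm behind the grasp point.
Start: joints at [62.567, 18.312, 89.639, -0, 72.044, -1.146], TCP at [254.656, 515.55, 232.976] pointing down, gripper open.
Joint ranges: [-177.97, 177.97], [-48.28, 115.42], [12.27, 149.76], [-77.06, 257.06], [2.81, 150.46], [-146.56, 146.56]. Speed limits (degrees/s): [147.25, 147.25, 180, 180, 180, 180].

INTERFACE

Orientations are given as [roll, pitch, yaw] about the fixed x, y, z axes, in that order (R = Rz(yaw) Ry(pitch) Rx(roll)).
In Python, from workcell import sensors, grab_frame, env gives the robot as it stands.
- The arm moves only by the tool servo_tool, never from a script. Its argument "motion" is one flat list of numbers, 7 for each row, row after row: the shift along the world's x, y, z in mm, then the turn, a rotation vector about the world's x, y, z in rad, then the opening in per cent of the stroke, from 0 (shut) to 100 (fully open). In form: [x, y, z, rx, ry, rz, grip, x, y, z, rx, ry, rz, grip, ...]. A call has 1 to 10 rows; each row shifts and turns the commanded pose from where the row before left it; what a row does not reach is not made up. A row lasts 1/12 s, in which the tool goes at most 41.7 mm and 7.16 degrees, less where a joint would pass 70% of its speed; a pose out of reach is approached as far as the arm can. A call with a gripper value outside its range is refused whole. The fingers move at their own pace and stop on an object; "newtons" is the grip in N (left out, the last holds). Time passes only in rows, so rows that do not move let the fingers close. It gives the time, the measured TCP pose, the force and the opening at its end, in the units of the state.
- sensors.state(): the state, without advancing time (a new reading comes with each control period).
- grab_frame(name): name is "scene" or "top"; returns a dict with "image" (400x640x3 uint8, red, green, blue), "depth" (400x640 float32, mm along the optical axis (not along the pixel's ray), 0 where there is no reading), "fx", "fy", "cx", "cy" (pixels), "extrinsics" (4x4, takes a point from camera to world coordinates). Camera axes: x right, y up, looking along -z (the intrinsics and any distortion apply to the point x, -y, -z); pixel columns grow to the right and rows downward; lengths in mm; the calibration is good to about 2 mm. A picture is of the moment at which its call begins.
- env.job_done(): hands the job in, once; it reports no verdict.
The state is a dict: "time_s": time; "qpos": joint angles; "qvel": joint speeds; "effort": joint torques, N m; "ee_pos": TCP position; "ee_rot": TCP orientation; "force": force on the tool from outside, world axes, zero at the start; "torque": the same for the moment, N m; "gripper_width": finger opening in mm.
Only numpy, scipy, OpenCV 4.12 (cv2) and the standard library are available. Lean on these libraries where they do the work, as an engineer would, in place of code of your own. Each camera call takes 0.05 s, during which the arm holds its last target.

## Working session

There is one attempt and no reset: what is moved stays moved. The work goes in short steps, Python scripts to look and compute and a tool call to move; the robot and the scene stay as the last step left them, time stands still between calls to the robot, and variables do not carry over. Pictures are saved under pics/ and viewed, and the job is handed in when it is done.

Besides the shell and the picture viewer there is one more tool, called after "Emit:" as name(argument=value, ...) on one line, values as JSON. servo_tool: Moves the arm, as the interface text tells. Its arguments: {"type":"object","properties":{"motion":{"type":"array"},"newtons":{"type":"number"}},"required":["motion"]}

```bash
mkdir -p pics; ls; cat > h.py <<'E'
import numpy as np, cv2
from workcell import sensors, grab_frame, env
def save(name,fn):
    f=grab_frame(name); cv2.imwrite('pics/'+fn+'.png',cv2.cvtColor(f['image'],cv2.COLOR_RGB2BGR))
    np.savez('pics/'+fn+'.npz',**f); return f
def cloud(f):
    d=f['depth'].astype(float); v,u=np.mgrid[:400,:640]
    x=(u-f['cx'])/f['fx']*d; y=-(v-f['cy'])/f['fy']*d
    P=np.stack([x,y,-d,np.ones_like(d)],-1)@np.array(f['extrinsics']).T
    P=P[...,:3]; P[d==0]=np.nan; return P
E
python3 - <<'E'
from h import *
for n in ['scene','top']:
    f=save(n,n+'0'); print(n,f['fx'],f['cx'],f['cy'],np.round(f['extrinsics'],3).tolist(),[k for k in f])
print(sensors.state())
E
```

```text
pics
scene 458.5601048642398 309.77049316328134 195.20874017288165 [[0.862, -0.369, 0.348, 892.502], [0.507, 0.654, -0.562, -607.413], [-0.02, 0.661, 0.75, 909.67], [0.0, 0.0, 0.0, 1.0]] ['image', 'depth', 'fx', 'fy', 'cx', 'cy', 'extrinsics']
top 466.7267816046498 319.4522873274607 201.63500151489148 [[0.005, 0.987, -0.163, 368.491], [-1.0, 0.006, 0.008, -16.14], [0.009, 0.163, 0.987, 1052.941], [0.0, 0.0, 0.0, 1.0]] ['image', 'depth', 'fx', 'fy', 'cx', 'cy', 'extrinsics']
{'time_s': 0.1, 'qpos': array([ 6.25656464e+01,  1.83482105e+01,  8.96987888e+01,  1.91871715e-04,
        7.20415522e+01, -1.14654517e+00]), 'qvel': array([ 0.01803534, -0.12628231, -0.13403365,  0.01641863, -0.0933957 ,
       -0.07664406]), 'effort': array([ 9.29281741e-04, -4.13330805e+01, -2.32509077e+01,  7.27271684e-02,
        4.23216016e-02, -8.17585146e-05]), 'ee_pos': array([254.47460332, 515.1741315 , 232.20622952]), 'ee_rot': array([-1.79998046e+02,  8.85301311e-02,  6.37121337e+01]), 'force': array([ 0.67302469, -0.78937951,  0.16287959]), 'torque': array([-0.02613991, -0.01023221, -0.0058149 ]), 'gripper_width': 91.20306320512358}
```

View pics/scene0.png

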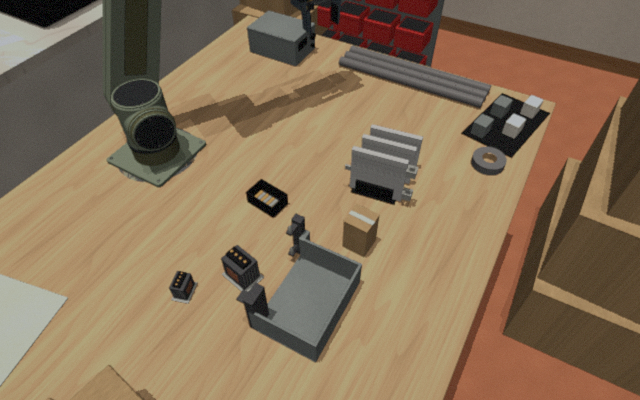

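View pics/top0.png

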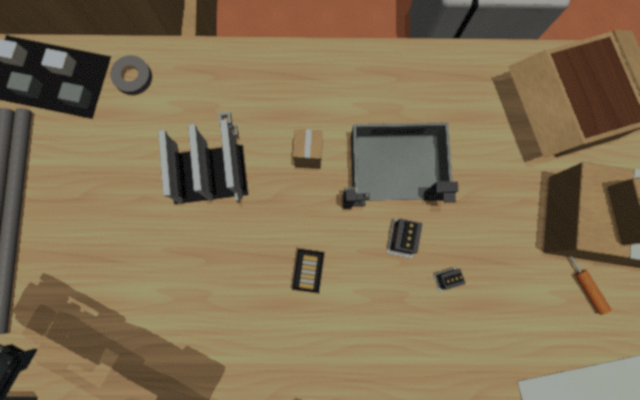

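The transformer lookalikes in the top view are at (405,237), large, and (451,278), small. I choose the larger one, which stands before the gateway. The panels are at (168,162), (199,162) and (231,155). The one at (231,155) shows knuckles at its far end. I'll check both choices in close crops.

```bash
python3 - <<'E'
import cv2,numpy as np
a=cv2.imread('pics/top0.png')[100:300,150:470]; b=cv2.imread('pics/scene0.png')[110:360,160:430]
cv2.imwrite('pics/ct.png',cv2.resize(a,None,fx=2.5,fy=2.5,interpolation=cv2.INTER_CUBIC))
cv2.imwrite('pics/cs.png',cv2.resize(b,None,fx=2.4,fy=2.4,interpolation=cv2.INTER_CUBIC))
E
```

```text
(no output)
```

View pics/ct.png

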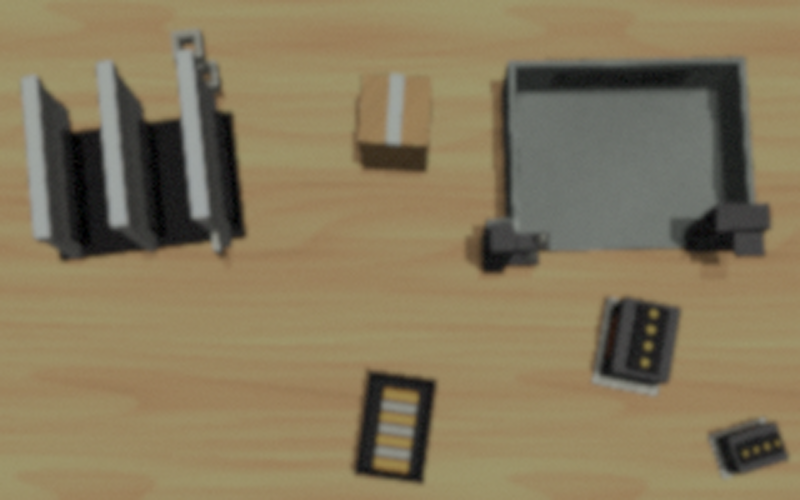

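View pics/cs.png

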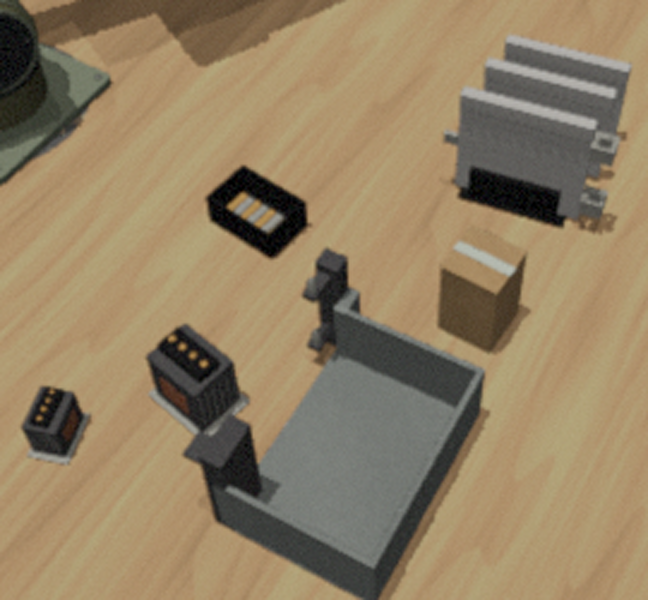

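```bash
cat > m.py <<'E'
from h import *
import sys
def rects(P,mask,minn=15):
    n,l,st,c=cv2.connectedComponentsWithStats(mask.astype(np.uint8))
    for i in range(1,n):
        if st[i,4]<minn: continue
        q=P[l==i]; r=cv2.minAreaRect(q[:,:2].astype(np.float32))
        print('px',np.round(c[i]),'n',st[i,4],'ctr',np.round(r[0],1),'size',np.round(r[1],1),'ang',round(r[2],1),'z',np.round(np.percentile(q[:,2],[5,50,95]),1))
E
python3 - <<'E'
from m import *
f=dict(np.load('pics/top0.npz')); P=cloud(f); z=P[...,2]
reg=np.zeros(z.shape,bool); reg[105:300,150:480]=1
print('bench',np.nanmedian(z[300:340,380:420]))
for lo,hi in [(5,14),(30,50),(60,73),(73,90),(90,108),(108,135),(135,170)]:
    print(lo,hi); rects(P,reg&(z>lo)&(z<hi))
E
```

```text
bench 0.2560272167194171
5 14
px [362. 143.] n 47 ctr [ 679.  -122.8] size [39.8 18.3] ang 25.7 z [5.2 6.6 9.3]
px [370. 137.] n 35 ctr [ 691.6 -140.9] size [32.1 13.3] ang 88.8 z [ 5.3  7.7 12.7]
px [397. 142.] n 87 ctr [ 674.4 -211.1] size [53.  53.7] ang 2.3 z [ 5.1  6.7 12.6]
px [426. 139.] n 78 ctr [ 686.4 -266. ] size [29.9 47.9] ang 2.5 z [ 5.1  6.4 13.5]
px [377. 141.] n 16 ctr [ 685.2 -159.5] size [ 9.7 17.4] ang 56.8 z [5.2 6.1 7.6]
px [413. 153.] n 106 ctr [ 658.6 -247.9] size [76.9 31.3] ang 64.5 z [5.1 6.  8. ]
px [437. 162.] n 88 ctr [ 638.3 -291.9] size [91.6 16.3] ang 0.6 z [ 5.3  7.1 13.3]
px [421. 150.] n 51 ctr [ 667.4 -261.1] size [35.2 21.6] ang 35.8 z [5.1 5.8 7.6]
px [381. 147.] n 23 ctr [ 673.7 -166.8] size [19.9 22.3] ang 46.9 z [5.1 6.2 7.8]
px [220. 175.] n 527 ctr [606.8 204.3] size [122.3  57.4] ang 7.0 z [ 5.3  7.2 10.7]
px [375. 153.] n 45 ctr [ 657.1 -151.6] size [31.5 22.5] ang 74.8 z [5.1 6.5 9. ]
px [386. 151.] n 15 ctr [ 661.6 -177.2] size [ 8.7 14.1] ang 13.6 z [5.2 6.1 7.9]
px [189. 180.] n 442 ctr [600.2 267.8] size [119.8  52.3] ang 7.5 z [ 5.2
[... 4750 characters left out ...]
66 ctr [ 543.1 -281.1] size [53.8 27.3] ang 65.8 z [ 94.9 102.3 107.2]
px [348. 199.] n 22 ctr [532.2 -81.2] size [29.5 14.9] ang 43.3 z [ 97.2  99.5 106.4]
108 135
px [225. 117.] n 123 ctr [693.2 173.6] size [35.4 24.3] ang 8.2 z [111.6 124.8 128.7]
px [195. 158.] n 577 ctr [611.9 231.1] size [139.1  14.8] ang 7.9 z [116.3 130.8 133.6]
px [164. 163.] n 454 ctr [605.5 298.9] size [140.8  15.1] ang 7.9 z [108.7 111.6 114.4]
px [446. 186.] n 264 ctr [ 556.9 -284.4] size [46.4 22.4] ang 89.9 z [110.7 117.9 120.5]
px [356. 195.] n 226 ctr [ 536.9 -101.1] size [48.2 23.1] ang 89.7 z [112.1 124.3 128.7]
135 170
px [227. 154.] n 525 ctr [616.7 163.1] size [139.5  14.4] ang 7.9 z [139.7 146.1 148.8]
```

The crops confirm both choices. The large transformer is at top (405,237). The gate is the panel at top (231,155), with knuckles at (225,117) and a tongue at its near end. Next I'll fit the bay precisely.

```bash
cat > bay.py <<'E'
from m import *
def line(q,axis):
    # robust fit of coordinate 1-axis as func of axis ; 
    a=q[:,axis]; b=q[:,1-axis]; k=np.ones(len(a),bool)
    for _ in range(6):
        p=np.polyfit(a[k],b[k],1); r=b-np.polyval(p,a); k=abs(r)<max(2.0,2*np.median(abs(r)))
    return p,k.sum(),r[k].std()
if __name__=='__main__':
  for n in ['top0','scene0']:
    f=dict(np.load(f'pics/{n}.npz')); P=cloud(f); z=P[...,2];x=P[...,0];y=P[...,1]
    B=(x>480)&(x<740)&(y<-70)&(y>-330)
    t=B&(abs(z-80)<2.5)
    print(n,'floor z',np.nanmedian(z[(x>580)&(x<660)&(y<-150)&(y>-240)]))
    for nm,mk,ax in [('back',t&(x>690),1),('left',t&(y>-106)&(x>555)&(x<690),0),('right',t&(y<-293)&(x>575)&(x<690),0)]:
        q=P[mk]; 
        if len(q)>8:
            p,k,s=line(q,ax); print(nm,'slope deg',np.degrees(np.arctan(p[0])),'at mid',np.polyval(p,625 if ax==0 else -193),k,s, 'range',np.percentile(q[:,1-ax],[2,98]))
    for nm,zc,c in [('hinge',125,(530,-100)),('uparm',114,(530,-95)),('loarm',34,(530,-95)),('pin',132,(530,-95)),('latch',118,(555,-285)),('keeptop',103,(535,-285))]:
        print(nm); rects(P,B&(abs(z-zc)<2.5)&(np.hypot(x-c[0],y-c[1])<55),6)
E
python3 bay.py
```

```text
top0 floor z 4.153302096949346
back slope deg -1.5440394357156533 at mid 700.7053253795274 231 1.8468799946047414 range [691.87455762 704.96758384]
left slope deg 1.5936841410237113 at mid -100.25849410575023 147 1.8286790719834574 range [-103.93506357  -78.00368192]
right slope deg 1.488511808193875 at mid -301.57034950312226 120 1.8739646353904957 range [-305.43686611 -297.87134809]
hinge
px [351. 194.] n 105 ctr [536.9 -86.3] size [23.1 18.5] ang 0.3 z [123.1 125.6 127.1]
uparm
px [362. 196.] n 63 ctr [ 536.  -111.7] size [13.1 27.1] ang 0.4 z [111.9 113.5 115.8]
loarm
px [357. 203.] n 35 ctr [ 535.5 -108.3] size [11.5 15.7] ang 3.2 z [32.1 34.4 36.4]
pin
latch
px [447. 186.] n 213 ctr [ 557.2 -284.4] size [21.6 46.3] ang 0.1 z [116.  118.1 120.1]
keeptop
px [434. 186.] n 6 ctr [ 561.2 -262. ] size [10.5  0.5] ang 0.7 z [101.3 101.9 103.4]
px [449. 197.] n 97 ctr [ 536.2 -292.5] size [19.1 24.8] ang 0.3 z [100.8 102.8 104.9]
scene0 floor z 2.8032733759289385
back slope deg -1.395264860295436 at mid 701.913673392038 238 1.7268410778477559 range [692.37325713 706.82749239]
left slop
[... 424 characters left out ...]
7.] n 57 ctr [ 537.5 -102.1] size [51.9 23.1] ang 77.6 z [111.8 113.4 115.9]
loarm
px [294. 249.] n 38 ctr [ 537.2 -113.2] size [14.7 31.4] ang 5.7 z [31.9 33.  35.3]
px [301. 251.] n 7 ctr [ 554.9 -108.1] size [ 1.8 12. ] ang 81.3 z [32.4 33.5 34.9]
pin
latch
px [253. 293.] n 195 ctr [ 558.1 -287. ] size [22.7 45.2] ang 2.0 z [115.6 117.1 119.1]
keeptop
px [241. 296.] n 73 ctr [ 536.2 -295.9] size [16.4 25.5] ang 1.7 z [100.7 102.  104. ]
px [258. 299.] n 9 ctr [ 568.7 -284.8] size [ 1.  14.5] ang 1.4 z [100.7 103.5 105.2]
px [246. 306.] n 8 ctr [ 556.6 -309.3] size [11.1  1.2] ang 2.0 z [100.7 102.2 104.9]
px [253. 307.] n 6 ctr [ 568.7 -305.8] size [7.  2.1] ang 69.4 z [100.9 101.3 102.3]
```

```bash
python3 - <<'E'
import cv2,numpy as np
a=cv2.imread('pics/top0.png')[110:215,335:465]; b=cv2.imread('pics/scene0.png')[200:330,230:370]
cv2.imwrite('pics/ct2.png',cv2.resize(a,None,fx=6,fy=5.7,interpolation=cv2.INTER_CUBIC))
cv2.imwrite('pics/cs2.png',cv2.resize(b,None,fx=4.5,fy=4.5,interpolation=cv2.INTER_CUBIC))
E
```

```text
(no output)
```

View pics/ct2.png

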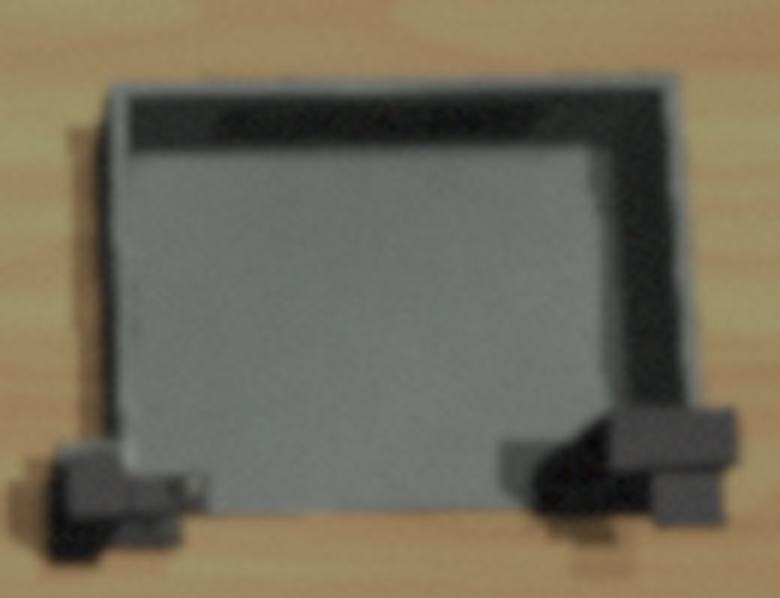

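View pics/cs2.png

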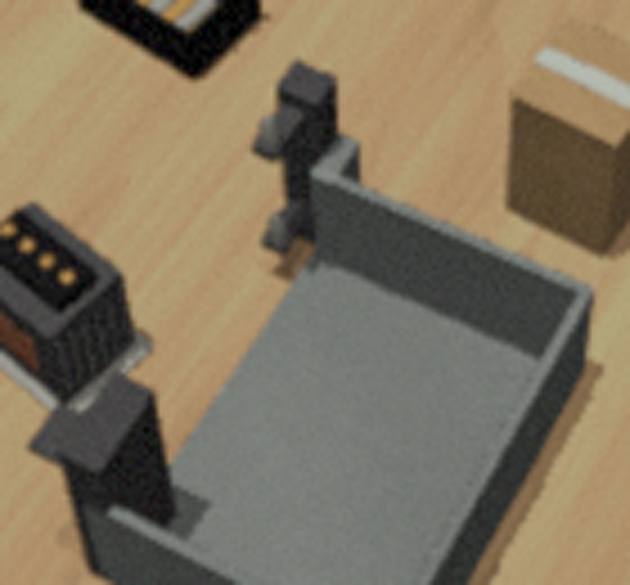

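Emit:
servo_tool(motion=[10.3, -36.4, 0, 0, 0, 0.011, 100, 10.3, -36.4, 0, 0, 0, 0.011, 100, 10.3, -36.4, 0, 0, 0, 0.011, 100, 10.3, -36.4, 0, 0, 0, 0.011, 100, 10.3, -36.4, 0, 0, 0, 0.011, 100, 10.3, -36.4, 0, 0, 0, 0.011, 100, 10.3, -36.4, 0, 0, 0, 0.011, 100, 10.3, -36.4, 0, 0, 0, 0.011, 100, 10.3, -36.4, 0, 0, 0, 0.011, 100, 10.3, -36.4, 0, 0, 0, 0.011, 100], newtons=30)

```text
time_s: 0.93
ee_pos: [357.4, 149.8, 232.9]
ee_rot: [-180.0, 0.0, 70.1]
force: [0.8, 0.6, 0.4]
gripper_width: 91.7
```

Emit:
servo_tool(motion=[10.3, -36.4, 0, 0, 0, 0.011, 100, 10.3, -36.4, 0, 0, 0, 0.011, 100, 10.3, -36.4, 0, 0, 0, 0.011, 100, 10.3, -36.4, 0, 0, 0, 0.011, 100, 10.3, -36.4, 0, 0, 0, 0.011, 100, 10.3, -36.4, 0, 0, 0, 0.011, 100, 10.3, -36.4, 0, 0, 0, 0.011, 100, 10.3, -36.4, 0, 0, 0, 0.011, 100, 10.3, -36.4, 0, 0, 0, 0.011, 100, 10.3, -36.4, 0, 0, 0, 0.011, 100])

```text
time_s: 1.77
ee_pos: [460.5, -214.4, 232.6]
ee_rot: [-180.0, -0.0, 76.3]
force: [-0.6, 0.3, 0.0]
gripper_width: 91.4
```

Emit:
servo_tool(motion=[0, 0, 0, 0, 0, 0, 100])

```text
time_s: 1.85
ee_pos: [462.3, -218.2, 232.3]
ee_rot: [179.9, 0.2, 76.1]
force: [1.6, 0.2, 0.6]
gripper_width: 91.1
```

```bash
python3 - <<'E'
from m import *
f=save('scene','s1'); g=save('top','t1')
s=sensors.state(); print(s['time_s'],s['ee_pos'],s['ee_rot'],s['qvel'])
for n,F in (('scene',f),('top',g)):
    P=cloud(F); z=P[...,2]; x=P[...,0];y=P[...,1]
    M=(abs(x-460)<140)&(abs(y+212)<140)&(z>150)
    print(n)
    for lo,hi in [(205,235),(235,280),(280,330)]: rects(P,M&(z>lo)&(z<hi),25)
E
```

```text
1.95 [ 460.36468943 -213.28785367  232.14995873] [-1.79893009e+02 -4.92660813e-02  7.61670199e+01] [ 2.17105586 -1.55215647  1.83870153  0.35970411  0.39097021  0.20296893]
scene
px [247. 204.] n 99 ctr [ 475.4 -174.8] size [ 9.5 35.8] ang 90.0 z [213.6 224.3 233.3]
px [207. 235.] n 60 ctr [ 452.5 -270.7] size [10.4 33. ] ang 84.1 z [216.1 224.5 233.6]
px [239. 184.] n 35 ctr [ 466.7 -171.6] size [ 5.2 19.9] ang 73.9 z [259.8 269.8 278.7]
px [247. 195.] n 167 ctr [ 477.8 -175.4] size [33.3 11.6] ang 7.3 z [237.1 253.8 275.1]
px [206. 228.] n 100 ctr [ 457.7 -275.7] size [23.4 12. ] ang 15.0 z [236.3 250.9 266.4]
px [238. 165.] n 179 ctr [ 468.9 -162.2] size [42.7 21.2] ang 2.9 z [298.7 314.2 328.7]
px [225. 196.] n 1174 ctr [ 463.9 -220.7] size [177.2  77.1] ang 76.2 z [295.1 313.  328.7]
top
px [417. 194.] n 45 ctr [ 503.1 -186.1] size [39.2  8.2] ang 74.0 z [306.9 313.8 317.3]
px [409. 210.] n 111 ctr [ 477.8 -165.6] size [16.5 36. ] ang 58.2 z [313.6 315.8 327.9]
px [402. 232.] n 179 ctr [ 444.4 -151.6] size [60.1 13.9] ang 77.9 z [301.3 312.7 325.9]
px [468. 249.] n 215 ctr [ 416.3 -258.8] size [59.3 11.5] ang 73.8 z [301.1 311.5 326.4]
```

View pics/s1.png

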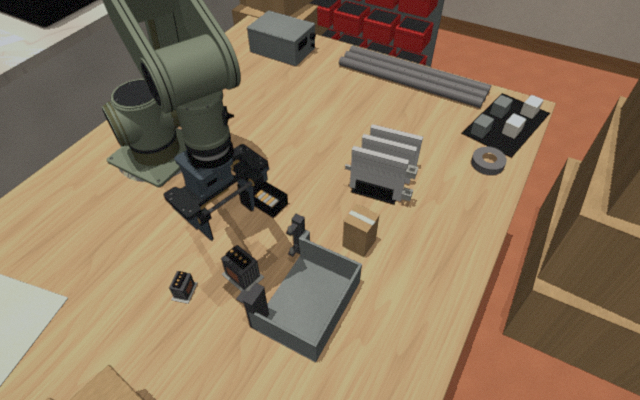

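View pics/t1.png

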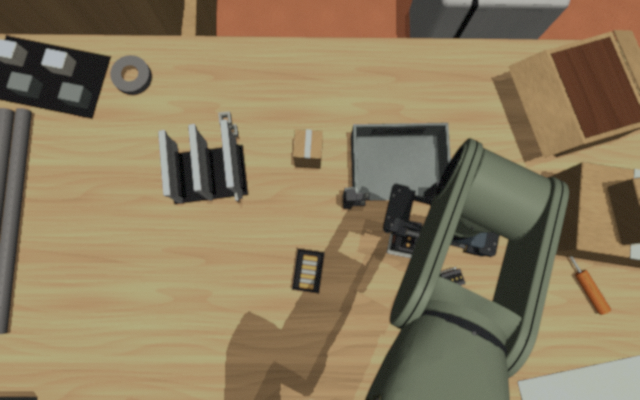

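The scene view shows the gripper at (225,196) over the transformer at (240,265), and both views show the jaws aligned with its long faces. Now I'll descend.

Emit:
servo_tool(motion=[0, 1, -35, 0, 0, 0, 100, 0, 1, -35, 0, 0, 0, 100, 0, 0, -35, 0, 0, 0, 100, 0, 0, -35, 0, 0, 0, 100, 0, 0, -25, 0, 0, 0, 100, 0, 0, -14, 0, 0, 0, 100, 0, 0, 0, 0, 0, 0, 100, 0, 0, 0, 0, 0, 0, 40, 0, 0, 0, 0, 0, 0, 40, 0, 0, 0, 0, 0, 0, 40], newtons=30)

```text
time_s: 2.78
ee_pos: [461.6, -210.5, 55.5]
ee_rot: [179.8, 0.0, 76.4]
force: [0.4, -0.1, 0.3]
gripper_width: 74.2
```

Emit:
servo_tool(motion=[0, 0, 0, 0, 0, 0, 40, 0, 0, 0, 0, 0, 0, 40, 0, 0, 0, 0, 0, 0, 40])

```text
time_s: 3.03
ee_pos: [460.9, -210.9, 54.7]
ee_rot: [179.9, 0.1, 76.4]
force: [-2.4, -4.8, 1.7]
gripper_width: 54.2
```

Emit:
servo_tool(motion=[0, 0, 0, 0, 0, 0, 40, 0, 0, 0, 0, 0, 0, 40, 0, 0, 0, 0, 0, 0, 40, 0, 0, 0, 0, 0, 0, 40])

```text
time_s: 3.37
ee_pos: [460.7, -211.3, 54.7]
ee_rot: [180.0, 0.1, 76.4]
force: [-2.8, -3.7, 6.5]
gripper_width: 50.2
```

Emit:
servo_tool(motion=[0, 0, 15, 0, 0, 0, 40, 0, 0, 30, 0, 0, 0, 40, 0, 0, 35, 0, 0, 0, 40, 0, 0, 35, 0, 0, 0, 40, 0, 0, 15, 0, 0, 0, 40, 0, 0, 0, 0, 0, 0, 40])

```text
time_s: 3.87
ee_pos: [462.2, -210.8, 186.6]
ee_rot: [179.7, 0.0, 76.3]
force: [0.2, -0.8, -7.8]
gripper_width: 50.3
```

```bash
python3 - <<'E'
from m import *
f=save('scene','s2')
cv2.imwrite('pics/s2c.png',cv2.resize(f['image'][140:360,160:400,::-1],None,fx=2.5,fy=2.5,interpolation=cv2.INTER_CUBIC))
E
```

```text
(no output)
```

View pics/s2c.png

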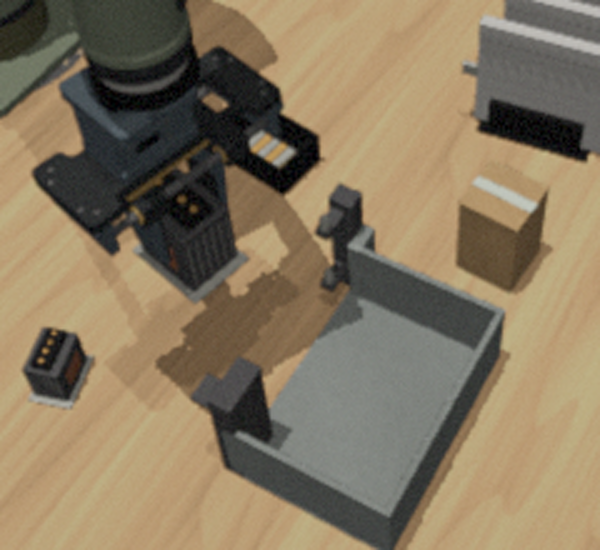

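It is held upright. The scene crop shows the foot plate level and clear of the bench. Now I'll carry it into the bay.

Emit:
servo_tool(motion=[18, 1, 0, 0, 0, 0.033, 40, 22, 1, 0, 0, 0, 0.033, 40, 22, 1, 0, 0, 0, 0.033, 40, 22, 1, 0, 0, 0, 0.033, 40, 22, 2, 0, 0, 0, 0.033, 40, 22, 2, 0, 0, 0, 0.033, 40, 22, 1, 0, 0, 0, 0.033, 40, 22, 1, 0, 0, 0, 0.033, 40, 0, 0, 0, 0, 0, 0, 40, 0, 0, 0, 0, 0, 0, 40])

```text
time_s: 4.75
ee_pos: [631.6, -199.4, 179.1]
ee_rot: [-179.6, -0.2, 91.5]
force: [-0.5, 1.1, -8.9]
gripper_width: 50.0
```

Emit:
servo_tool(motion=[0, 0, -25, 0, 0, 0, 40, 0, 0, -25, 0, 0, 0, 40, 0, 0, -25, 0, 0, 0, 40, 0, 0, -20, 0, 0, 0, 40, 0, 0, -12, 0, 0, 0, 40, 0, 0, -6, 0, 0, 0, 40, 0, 0, -4, 0, 0, 0, 40, 0, 0, -2, 0, 0, 0, 40, 0, 0, 0, 0, 0, 0, 40, 0, 0, 0, 0, 0, 0, 40])

```text
time_s: 5.58
ee_pos: [633.3, -200.7, 66.2]
ee_rot: [179.9, 0.0, 91.4]
force: [1.0, 0.7, -6.9]
gripper_width: 49.8
```

Emit:
servo_tool(motion=[0, 0, -2, 0, 0, 0, 40, 0, 0, -1.5, 0, 0, 0, 40, 0, 0, -1, 0, 0, 0, 40, 0, 0, 0, 0, 0, 0, 40, 0, 0, 0, 0, 0, 0, 40])

```text
time_s: 6.0
ee_pos: [632.6, -200.5, 60.4]
ee_rot: [-180.0, -0.0, 91.4]
force: [-0.1, 0.3, -7.9]
gripper_width: 50.1
```

Emit:
servo_tool(motion=[0, 0, -0.8, 0, 0, 0, 40, 0, 0, -0.8, 0, 0, 0, 40, 0, 0, 0, 0, 0, 0, 40])

```text
time_s: 6.25
ee_pos: [632.8, -200.5, 59.1]
ee_rot: [180.0, 0.0, 91.4]
force: [0.3, 0.4, -6.7]
gripper_width: 50.4
```

Emit:
servo_tool(motion=[0, 0, -0.6, 0, 0, 0, 40, 0, 0, -0.6, 0, 0, 0, 40, 0, 0, 0, 0, 0, 0, 40])

```text
time_s: 6.5
ee_pos: [633.0, -200.5, 58.9]
ee_rot: [179.9, 0.0, 91.5]
force: [-1.3, 1.0, 2.0]
gripper_width: 49.8
```

The floor has taken the weight: fz went from -7 to +2. I'll release.

Emit:
servo_tool(motion=[0, 0, 0, 0, 0, 0, 80, 0, 0, 0, 0, 0, 0, 80, 0, 0, 0, 0, 0, 0, 80, 0, 0, 0, 0, 0, 0, 80, 0, 0, 0, 0, 0, 0, 80, 0, 0, 10, 0, 0, 0, 80, 0, 0, 30, 0, 0, 0, 80, 0, 0, 38, 0, 0, 0, 80, 0, 0, 38, 0, 0, 0, 80, 0, 0, 38, 0, 0, 0, 80])

```text
time_s: 7.33
ee_pos: [632.4, -200.3, 214.1]
ee_rot: [180.0, 0.0, 91.4]
force: [0.6, 0.2, -0.8]
gripper_width: 72.9
```

Emit:
servo_tool(motion=[-0.5, 13, 0, 0, 0, -0.108, 45, -0.5, 13, 0, 0, 0, -0.108, 45, -0.5, 13, 0, 0, 0, -0.108, 45, -0.5, 13, 0, 0, 0, -0.108, 45, -0.5, 13, 0, 0, 0, -0.108, 45, -0.5, 13, 0, 0, 0, -0.108, 45, -0.5, 13, 0, 0, 0, -0.108, 45, -0.5, 13, 0, 0, 0, -0.108, 45, -0.5, 13, 0, 0, 0, -0.108, 45, -0.5, 13, 0, 0, 0, -0.108, 45])

```text
time_s: 8.17
ee_pos: [627.6, -69.8, 212.6]
ee_rot: [180.0, -0.0, 29.3]
force: [0.1, 0.4, 0.2]
gripper_width: 40.9
```

Emit:
servo_tool(motion=[-0.5, 13, 0, 0, 0, -0.108, 45, -0.5, 13, 0, 0, 0, -0.108, 45, -0.5, 13, 0, 0, 0, -0.108, 45, -0.5, 13, 0, 0, 0, -0.108, 45, -0.5, 13, 0, 0, 0, -0.108, 45, -0.5, 13, 0, 0, 0, -0.108, 45, -0.5, 13, 0, 0, 0, -0.108, 45, -0.5, 13, 0, 0, 0, -0.108, 45, -0.5, 13, 0, 0, 0, -0.108, 45, -0.5, 13, 0, 0, 0, -0.108, 45])

```text
time_s: 9.0
ee_pos: [622.7, 60.2, 212.6]
ee_rot: [-180.0, -0.0, -32.6]
force: [0.6, -0.0, 0.3]
gripper_width: 40.9
```

Emit:
servo_tool(motion=[-0.5, 13, 0, 0, 0, -0.108, 45, -0.5, 13, 0, 0, 0, -0.108, 45, -0.5, 13, 0, 0, 0, -0.108, 45, -0.5, 13, 0, 0, 0, -0.108, 45, -0.5, 13, 0, 0, 0, -0.108, 45, -0.5, 13, 0, 0, 0, -0.108, 45, -0.5, 13, 0, 0, 0, -0.108, 45, -0.5, 13, 0, 0, 0, -0.108, 45, 0, 0, 0, 0, 0, 0, 45, 0, 0, 0, 0, 0, 0, 45])

```text
time_s: 9.83
ee_pos: [618.6, 163.8, 212.2]
ee_rot: [-180.0, -0.0, -81.6]
force: [-0.7, 0.1, 0.6]
gripper_width: 41.2
```

```bash
python3 - <<'E'
from m import *
f=save('scene','s3'); g=save('top','t3')
s=sensors.state(); print(s['time_s'],s['ee_pos'],s['ee_rot'],s['qpos'])
a=cv2.resize(f['image'][90:330,200:440,::-1],(400,400),interpolation=cv2.INTER_CUBIC)
b=cv2.resize(g['image'][90:290,150:470,::-1],(400,250),interpolation=cv2.INTER_CUBIC)
c=np.zeros((400,800,3),np.uint8); c[:,:400]=a; c[:250,400:]=b; cv2.imwrite('pics/c3.png',c)
P=cloud(f); z=P[...,2]; x=P[...,0];y=P[...,1]
M=(abs(x-620)<140)&(abs(y-163)<140)&(z>150)
for lo,hi in [(185,215),(255,310)]: rects(P,M&(z>lo)&(z<hi),25)
print('gate rail, scene'); rects(P,(abs(x-620)<110)&(abs(y-163)<25)&(abs(z-145)<3))
print('tf'); rects(P,(abs(x-633)<60)&(abs(y+203)<60)&(abs(z-84)<4)); 
P=cloud(g); z=P[...,2]; x=P[...,0];y=P[...,1]
print('tf'); rects(P,(abs(x-633)<60)&(abs(y+203)<60)&(abs(z-84)<4)); 
E
```

```text
9.9333 [618.65633309 162.89095443 212.01814625] [-1.79987847e+02 -3.33224024e-02 -8.17102848e+01] [ 1.37380566e+01  2.48920123e+01  8.24634394e+01 -3.59648662e-02
  7.26356169e+01  9.54590688e+01]
px [379. 144.] n 98 ctr [623.8 133.3] size [35.   6.9] ang 9.7 z [193.7 203.7 212.6]
px [387. 119.] n 757 ctr [620.3 160.8] size [ 75.8 179.9] ang 7.7 z [273.2 289.1 308.1]
px [383. 109.] n 153 ctr [618.3 150. ] size [37.3 78. ] ang 9.1 z [258.6 295.6 308.6]
gate rail, scene
px [380. 155.] n 229 ctr [618.4 159.6] size [138.5  16.9] ang 9.2 z [142.5 144.2 146.6]
tf
px [309. 287.] n 309 ctr [ 634.2 -202.9] size [55.7 26.9] ang 1.3 z [80.9 83.  85.2]
tf
px [402. 154.] n 305 ctr [ 633.5 -199.9] size [55.8 26.6] ang 1.5 z [81.1 84.1 87. ]
```

View pics/c3.png

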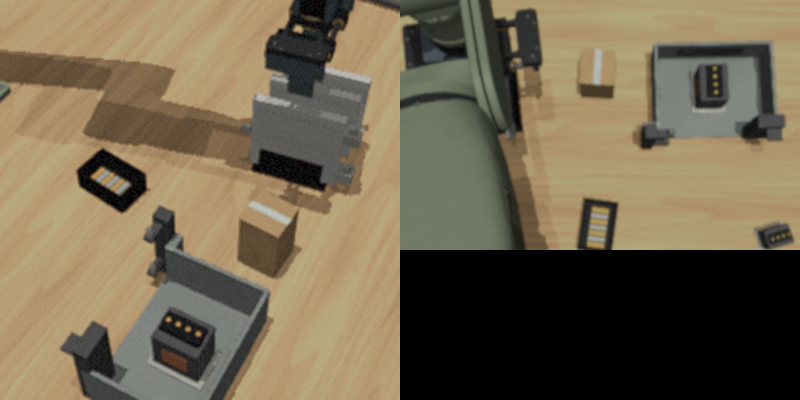

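The transformer stands in the bay at scene-crop (184,338), upright, top face at (633.5,-199.9). The top camera agrees with the arm to about 0.6 mm, and the scene camera is off by about -2.5 mm in y. The gripper is centred over the gate rail, so I'll descend and grip.

Emit:
servo_tool(motion=[-1.5, 0, -30, 0, 0, -0.006, 45, 0, 0, -25, 0, 0, 0, 45, 0, 0, -13, 0, 0, 0, 45, 0, 0, -5, 0, 0, 0, 45, 0, 0, 0, 0, 0, 0, 45, 0, 0, 0, 0, 0, 0, 10, 0, 0, 0, 0, 0, 0, 10, 0, 0, 0, 0, 0, 0, 10, 0, 0, 0, 0, 0, 0, 10, 0, 0, 0, 0, 0, 0, 10], newtons=45)

```text
time_s: 10.77
ee_pos: [617.6, 163.5, 139.7]
ee_rot: [-179.9, -0.0, -82.1]
force: [0.1, -1.6, 2.3]
gripper_width: 13.9
```

Emit:
servo_tool(motion=[0, 0, 0, 0, 0, 0, 10, 0, 0, 0, 0, 0, 0, 10, 0, 0, 0, 0, 0, 0, 10])

```text
time_s: 11.02
ee_pos: [617.6, 163.5, 139.6]
ee_rot: [-179.9, -0.0, -82.1]
force: [0.0, -1.1, 5.5]
gripper_width: 13.9
```

Emit:
servo_tool(motion=[0, 0, 8, 0, 0, 0, 10, 0, 0, 14, 0, 0, 0, 10, 0, 0, 18, 0, 0, 0, 10, 0, 0, 18, 0, 0, 0, 10, 0, 0, 18, 0, 0, 0, 10, 0, 0, 18, 0, 0, 0, 10, 0, 0, 16, 0, 0, 0, 10, 0, 0, 0, 0, 0, 0, 10])

```text
time_s: 11.68
ee_pos: [618.3, 164.0, 251.6]
ee_rot: [-179.7, 0.1, -82.2]
force: [0.7, 1.4, -2.4]
gripper_width: 14.0
```

```bash
python3 - <<'E'
from m import *
f=save('scene','s4'); 
s=sensors.state(); print(s['time_s'],s['ee_pos'],s['ee_rot'],s['force'])
cv2.imwrite('pics/c4.png',cv2.resize(f['image'][80:280,300:500,::-1],(600,600),interpolation=cv2.INTER_CUBIC))
E
```

```text
11.7333 [617.53934325 163.81854342 249.5483171 ] [-1.79880574e+02  2.71230538e-02 -8.21629284e+01] [ 0.21443639  0.67156092 -3.63557103]
```

View pics/c4.png

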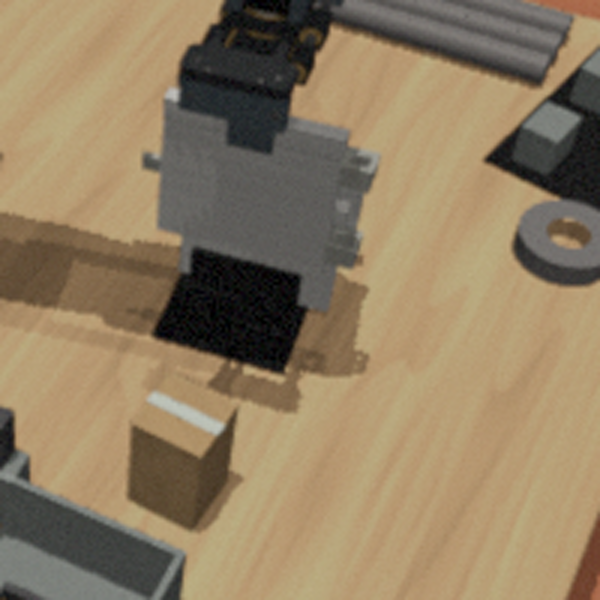

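The gate is lifted level. The crop shows the tongue at (150,160), the knuckles at (360,165) and (345,240), and both plain panels still behind it. I'll carry it to the staging point in front of the pins.

Emit:
servo_tool(motion=[-12, -16, 0, 0, 0, 0, 10, -18, -24, 0, 0, 0, 0, 10, -20, -27, 0, 0, 0, 0, 10, -20, -27, 0, 0, 0, 0, 10, -20, -27, 0, 0, 0, 0, 10, -20, -27, 0, 0, 0, 0, 10, -20, -27, 0, 0, 0, 0, 10, -20, -27, 0, 0, 0, 0, 10, -20, -27, 0, 0, 0, 0, 10, -20, -27, 0, 0, 0, 0, 10])

```text
time_s: 12.57
ee_pos: [424.8, -93.1, 246.8]
ee_rot: [179.8, 0.1, -82.1]
force: [0.3, -1.2, -4.2]
gripper_width: 13.5
```

Emit:
servo_tool(motion=[-14, -21, 0, 0, 0, 0, 10, -9, -12, 0, 0, 0, 0, 10, 0, -4, -15, 0, 0, 0, 10, 0, 0, -20, 0, 0, 0, 10, 0, 0, -20, 0, 0, 0, 10, 0, 0, -10, 0, 0, 0, 10, 0, 0, -5, 0, 0, 0, 10, 0, 0, 0, 0, 0, 0, 10, 0, 0, 0, 0, 0, 0, 10])

```text
time_s: 13.32
ee_pos: [404.0, -129.3, 178.3]
ee_rot: [179.9, 0.0, -82.2]
force: [0.1, -1.0, -2.0]
gripper_width: 13.6
```

```bash
cat > look.py <<'E'
from m import *
import sys
n=sys.argv[1]
f=save('scene','s'+n); g=save('top','t'+n)
s=sensors.state(); print(s['time_s'],s['ee_pos'],s['ee_rot'],s['force'],s['gripper_width'])
a=cv2.resize(f['image'][160:310,200:350,::-1],(400,400),interpolation=cv2.INTER_CUBIC)
b=cv2.resize(g['image'][160:280,320:440,::-1],(400,400),interpolation=cv2.INTER_CUBIC)
cv2.imwrite('pics/c%s.png'%n,np.hstack([a,b]))
E
python3 look.py 5
```

```text
13.4167 [ 404.61053332 -129.51503064  179.19417068] [-1.79938645e+02 -3.50792350e-02 -8.21538472e+01] [ 0.17558062 -0.1501091  -3.63319053] 13.647540385285811
```

View pics/c5.png

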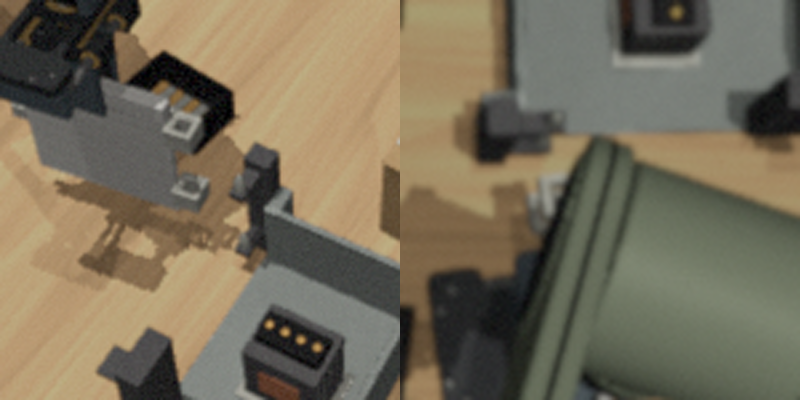

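```bash
python3 - <<'E'
from m import *
for n in ['s5','t5']:
    P=cloud(dict(np.load(f'pics/{n}.npz'))); z=P[...,2]; x=P[...,0];y=P[...,1]
    M=(x>472)&(x<515)&(y>-150)&(y<-90)
    print(n)
    for zc in (166,86): print(zc); rects(P,M&(abs(z-zc)<6),8)
    print('rail'); rects(P,(x>300)&(x<500)&(abs(y+129)<30)&(abs(z-186)<4),8)
    print('panel side')
    q=P[(x>400)&(x<474)&(abs(y+127)<15)&(z>55)&(z<150)]
    if len(q)>50:
        A=np.c_[q[:,0]-440,q[:,2]-100,np.ones(len(q))]; c=np.linalg.lstsq(A,q[:,1],rcond=None)[0]; 
        k=abs(q[:,1]-A@c)<4; c=np.linalg.lstsq(A[k],q[k,1],rcond=None)[0]
        print(len(q),k.sum(),c,'yaw',np.degrees(np.arctan(c[0])),'tilt',np.degrees(np.arctan(c[1])))
E
python3 - <<'E'
import cv2,numpy as np
f=np.load('pics/s5.npz'); im=f['image'][...,::-1]
cv2.imwrite('pics/c5b.png',cv2.resize(im[195:260,205:310],(800,496),interpolation=cv2.INTER_CUBIC))
E
```

```text
s5
166
px [267. 207.] n 92 ctr [ 484.9 -119.8] size [25.5 26.6] ang 4.6 z [160.6 162.5 167.3]
86
px [270. 230.] n 79 ctr [ 484.6 -120.8] size [24.4 26.7] ang 5.5 z [80.4 82.7 85.2]
rail
px [245. 194.] n 144 ctr [ 433.5 -124.4] size [76.1 34.1] ang 22.1 z [182.3 183.7 187.9]
panel side
711 701 [ 1.43585876e-01  3.35820471e-03 -1.29993882e+02] yaw 8.171016448682963 tilt 0.19241023331236862
t5
166
px [364. 216.] n 52 ctr [ 486.  -108.7] size [12.2 25.5] ang 67.5 z [162.1 165.3 167.8]
86
px [360. 223.] n 41 ctr [ 483.8 -109.7] size [23.2  9.2] ang 21.1 z [81.5 84.8 87.3]
rail
px [381. 289.] n 136 ctr [ 352.6 -135.9] size [35.6 13.9] ang 8.1 z [183.3 185.5 187.6]
panel side
```

View pics/c5b.png

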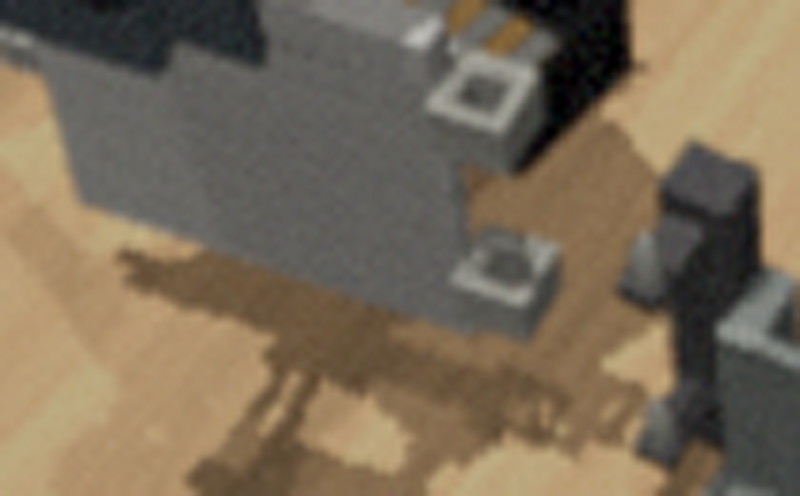

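```bash
python3 - <<'E'
from m import *
for n in ['scene0','s4','s5','top0','t3','t5']:
    try: P=cloud(dict(np.load(f'pics/{n}.npz')))
    except Exception: print('no',n); continue
    z=P[...,2]; x=P[...,0];y=P[...,1]
    q=P[(abs(x-537)<13)&(y<-109)&(y>-132)&(z>117)&(z<140)]
    print(n,'pin',len(q),np.round(np.mean(q,0),1) if len(q) else '',np.round(q[:,0].min(),1) if len(q) else '',np.round([q[:,0].max(),q[:,1].min(),q[:,1].max(),q[:,2].max()],1) if len(q) else '')
    q=P[(abs(x-537)<13)&(y<-97)&(y>-135)&(z>109)&(z<116)]
    if len(q): print('  arm x',np.round(np.percentile(q[:,0],[3,50,97]),1),'y',np.round(np.percentile(q[:,1],[3,97]),1))
E
python3 - <<'E'
import cv2,numpy as np
a=np.load('pics/t3.npz')['image'][...,::-1][185:215,340:380]
b=np.load('pics/scene0.npz')['image'][...,::-1][210:262,275:315]
cv2.imwrite('pics/c5c.png',np.hstack([cv2.resize(a,(400,400*3//4),interpolation=cv2.INTER_CUBIC),cv2.resize(b,(230,300),interpolation=cv2.INTER_CUBIC)]))
E
```

```text
scene0 pin 26 [ 537.9 -122.9  124. ] 532.1 [ 541.2 -126.1 -116.4  130.2]
  arm x [529.3 539.2 544.7] y [-127.7  -97.9]
s4 pin 26 [ 538.5 -123.1  124.4] 531.5 [ 542.5 -126.9 -118.2  131.4]
  arm x [529.5 538.5 544.9] y [-128.5  -98. ]
s5 pin 25 [ 538.4 -123.2  124.9] 532.6 [ 542.  -127.3 -118.1  132. ]
  arm x [530.7 540.1 547.7] y [-128.9  -98. ]
top0 pin 26 [ 535.7 -116.9  125.8] 531.3 [ 541.5 -121.6 -110.3  135.8]
  arm x [529.5 535.  542.5] y [-125.1  -98.4]
t3 pin 23 [ 536.3 -117.2  126.5] 532.0 [ 541.6 -121.7 -110.3  135. ]
  arm x [529.7 534.  542.3] y [-125.   -98.3]
t5 pin 22 [ 535.4 -117.4  126.6] 531.6 [ 539.8 -121.4 -110.3  133.4]
  arm x [529.6 534.1 542.4] y [-125.   -98.5]
```

View pics/c5c.png

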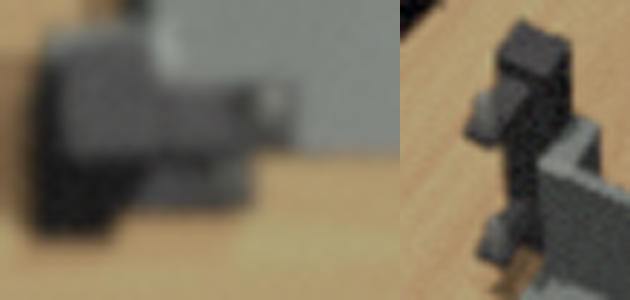

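Emit:
servo_tool(motion=[10, 0, 0, 0, 0, 0, 10, 15, 0, 0, 0, 0, 0, 10, 15, 0, 0, 0, 0, 0, 10, 8, -0.4, 0, 0, 0, 0, 10, 3.5, 0, 0, 0, 0, 0, 10, 0, 0, 0, 0, 0, 0, 10, 0, 0, 0, 0, 0, 0, 10, 0, 0, 0, 0, 0, 0, 10])

```text
time_s: 14.08
ee_pos: [454.9, -129.7, 178.6]
ee_rot: [179.9, 0.0, -82.2]
force: [-0.4, -0.6, -3.2]
gripper_width: 13.5
```

```bash
python3 look.py 6; python3 - <<'E'
from m import *
for n in ['s6','t6']:
    P=cloud(dict(np.load(f'pics/{n}.npz'))); z=P[...,2]; x=P[...,0];y=P[...,1]
    M=(x>520)&(x<560)&(y>-150)&(y<-95)
    for zc in (164,83): print(n,zc); rects(P,M&(abs(z-zc)<4.5),8)
E
```

```text
14.1833 [ 454.99690147 -129.78001782  178.69222308] [ 1.79974280e+02  2.35589593e-03 -8.21683094e+01] [ 0.18216453  0.71071194 -3.09056467] 13.794333884865443
s6 164
px [287. 216.] n 106 ctr [ 533.6 -120.9] size [29.1 25.6] ang 8.7 z [159.8 163.  166. ]
s6 83
px [299. 234.] n 29 ctr [547.3 -98.7] size [12.9 23.9] ang 64.4 z [78.8 80.7 87.3]
px [289. 240.] n 85 ctr [ 534.6 -120.7] size [27.4 25.7] ang 8.2 z [78.8 82.9 86.1]
t6 164
t6 83
px [356. 190.] n 14 ctr [ 555.8 -102.7] size [10.9  6.8] ang 27.0 z [78.8 80.5 82.5]
```

View pics/c6.png

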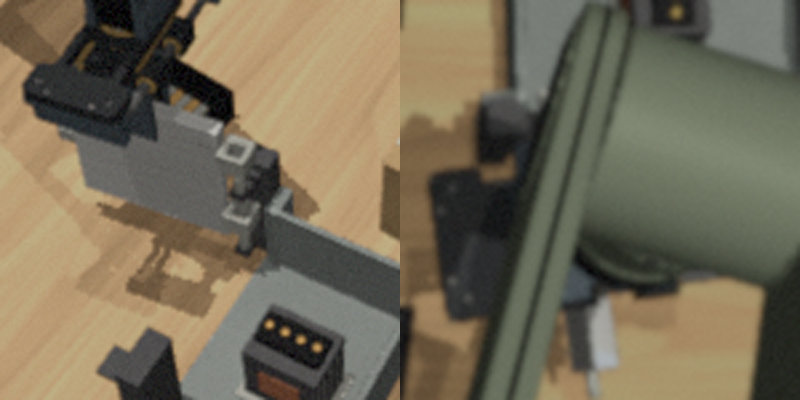

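The knuckles at crop (240,150) and (240,210) sit between the arm levels, and x is about 1.3 mm short. I'll correct that and start lowering.

Emit:
servo_tool(motion=[1.3, 0, -4, 0, 0, 0, 10, 0, 0, -4, 0, 0, 0, 10, 0, 0, -3, 0, 0, 0, 10, 0, 0, -2, 0, 0, 0, 10, 0, 0, -2, 0, 0, 0, 10, 0, 0, 0, 0, 0, 0, 10])

```text
time_s: 14.68
ee_pos: [456.6, -129.8, 163.1]
ee_rot: [179.9, 0.0, -82.2]
force: [0.2, -0.3, -3.4]
gripper_width: 13.9
```

Emit:
servo_tool(motion=[0, 0, -2, 0, 0, 0, 10, 0, 0, -2, 0, 0, 0, 10, 0, 0, 0, 0, 0, 0, 10])

```text
time_s: 14.93
ee_pos: [456.7, -129.8, 159.3]
ee_rot: [180.0, 0.0, -82.2]
force: [-0.2, -0.2, -3.0]
gripper_width: 13.7
```

Emit:
servo_tool(motion=[0, 0, -2, 0, 0, 0, 10, 0, 0, -2, 0, 0, 0, 10, 0, 0, 0, 0, 0, 0, 10])

```text
time_s: 15.18
ee_pos: [456.7, -129.8, 155.3]
ee_rot: [180.0, 0.0, -82.2]
force: [0.1, 0.6, -4.4]
gripper_width: 14.0
```

Emit:
servo_tool(motion=[0, 0, -2, 0, 0, 0, 10, 0, 0, -2, 0, 0, 0, 10, 0, 0, 0, 0, 0, 0, 10])

```text
time_s: 15.43
ee_pos: [456.7, -129.8, 151.3]
ee_rot: [180.0, 0.0, -82.2]
force: [0.3, 0.2, -3.3]
gripper_width: 13.8
```

```bash
python3 look.py 7
```

```text
15.5333 [ 456.90179339 -129.83208383  151.55588298] [ 1.79986918e+02  5.18718780e-04 -8.21623781e+01] [ 0.02962752  0.20824077 -4.13594219] 13.867632158270226
```

View pics/c7.png

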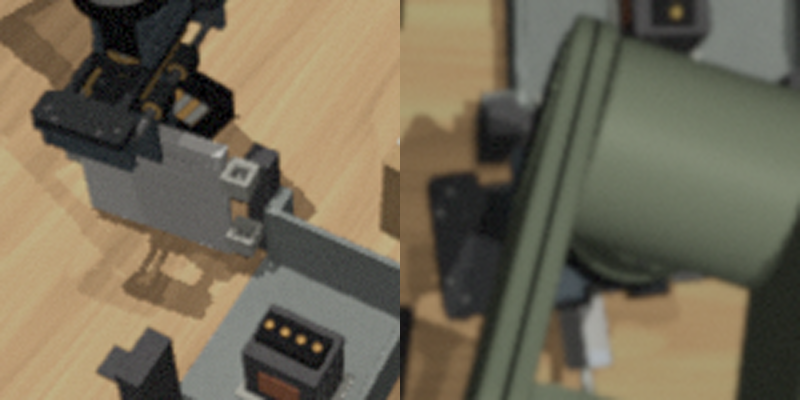

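Both knuckles, at crop (240,172) and (243,235), are over the pins with no side force. I'll lower the last few millimetres until contact.

Emit:
servo_tool(motion=[0, 0, -1.2, 0, 0, 0, 10, 0, 0, -1.2, 0, 0, 0, 10, 0, 0, 0, 0, 0, 0, 10])

```text
time_s: 15.78
ee_pos: [456.8, -129.8, 149.1]
ee_rot: [180.0, 0.0, -82.2]
force: [0.5, -1.0, -3.7]
gripper_width: 13.7
```

Emit:
servo_tool(motion=[0, 0, -0.8, 0, 0, 0, 10, 0, 0, -0.8, 0, 0, 0, 10, 0, 0, 0, 0, 0, 0, 10])

```text
time_s: 16.03
ee_pos: [457.1, -129.8, 147.7]
ee_rot: [-180.0, -0.0, -82.2]
force: [-0.0, -0.3, -4.3]
gripper_width: 13.5
```

Emit:
servo_tool(motion=[0, 0, -0.7, 0, 0, 0, 10, 0, 0, -0.7, 0, 0, 0, 10, 0, 0, 0, 0, 0, 0, 10])

```text
time_s: 16.28
ee_pos: [457.0, -130.0, 147.4]
ee_rot: [-180.0, -0.0, -82.2]
force: [-4.2, 0.5, 5.2]
gripper_width: 13.7
```

The gate is seated on the arms: fz is +5 at hung height. I'll loosen the jaws to straddle the rail and work out the swing arc.

Emit:
servo_tool(motion=[0, 0, 0, 0, 0, 0, 21, 0, 0, 0, 0, 0, 0, 21, 0, 0, 0, 0, 0, 0, 21, 0, 0, 0, 0, 0, 0, 21], newtons=5)

```text
time_s: 16.62
ee_pos: [457.1, -129.9, 146.3]
ee_rot: [-180.0, -0.0, -82.2]
force: [-0.5, 0.3, 0.3]
gripper_width: 19.2
```

```bash
python3 - <<'E'
from m import *
s=sensors.state(); print(s['ee_pos'],s['ee_rot'],s['force'],s['gripper_width'])
p=s['ee_pos'][:2]; c=np.array([537.2,-118.6]); r=p-c; a0=np.degrees(np.arctan2(r[1],r[0]))%360; R=np.hypot(*r); print(a0,R)
A=np.linspace(a0,271.7,17); q=c+R*np.c_[np.cos(np.radians(A)),np.sin(np.radians(A))]
print(np.round(np.diff(np.vstack([p,q[1:]]),axis=0),1).tolist(), np.radians(271.7-a0)/16, q[-1])
E
```

```text
[ 457.14486526 -129.91384962  146.28717439] [-1.79981901e+02 -1.52203617e-02 -8.21613365e+01] [-0.51175802  0.26236374  0.26913625] 19.216650441808447
188.04409483844717 80.85065115331851
[[1.4, -7.2], [2.0, -7.1], [2.7, -6.9], [3.3, -6.6], [3.9, -6.3], [4.4, -5.9], [4.9, -5.5], [5.4, -5.0], [5.9, -4.5], [6.2, -3.9], [6.6, -3.4], [6.8, -2.7], [7.1, -2.1], [7.2, -1.5], [7.3, -0.8], [7.4, -0.1]] 0.09125443648782598 [ 539.59853515 -199.41506556]
```

Emit:
servo_tool(motion=[1.4, -7.2, 1, 0, 0, 0.0913, 21, 2.0, -7.1, 1, 0, 0, 0.0913, 21, 2.7, -6.9, 0, 0, 0, 0.0913, 21, 3.3, -6.6, 0, 0, 0, 0.0913, 21, 3.9, -6.3, 0, 0, 0, 0.0913, 21, 4.4, -5.9, 0, 0, 0, 0.0913, 21, 0, 0, 0, 0, 0, 0, 21])

```text
time_s: 17.2
ee_pos: [475.6, -170.8, 148.2]
ee_rot: [-180.0, -0.1, -50.7]
force: [1.2, -1.8, 0.0]
gripper_width: 18.8
```

```bash
python3 look.py 8
```

```text
17.3 [ 474.59281685 -169.79606415  148.05612336] [ 1.79992319e+02  2.45469456e-02 -5.09291034e+01] [0.1269342  0.4544747  0.01569469] 19.094744734757494
```

View pics/c8.png

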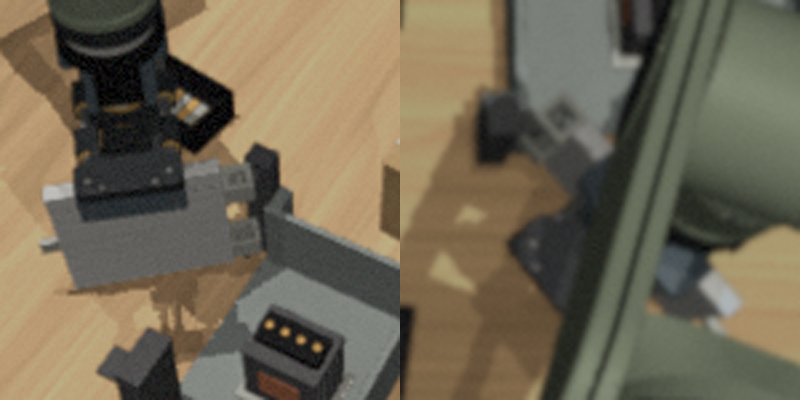

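The gate follows the jaws, standing about half open, with the pin visible in the upper knuckle's hole at top crop (560,112). I'll continue the swing.

Emit:
servo_tool(motion=[4.9, -5.5, 0, 0, 0, 0.0913, 21, 5.4, -5.0, 0, 0, 0, 0.0913, 21, 5.9, -4.5, 0, 0, 0, 0.0913, 21, 6.2, -3.9, 0, 0, 0, 0.0913, 21, 6.6, -3.4, 0, 0, 0, 0.0913, 21, 6.8, -2.7, 0, 0, 0, 0.0913, 21, 7.1, -2.1, 0, 0, 0, 0.0913, 21, 4, -0.8, 0, 0, 0, 0.05, 21, 0, 0, 0, 0, 0, 0, 21, 0, 0, 0, 0, 0, 0, 21])

```text
time_s: 18.13
ee_pos: [521.2, -197.3, 148.1]
ee_rot: [-180.0, 0.0, -11.4]
force: [-0.9, -0.1, -0.5]
gripper_width: 19.3
```

```bash
python3 look.py 9
```

```text
18.2333 [ 521.02481222 -197.3574391   148.16337699] [-1.79991992e+02  3.58429439e-02 -1.13822944e+01] [-0.35860647  0.23116683 -0.52241737] 19.6297440201153
```

View pics/c9.png

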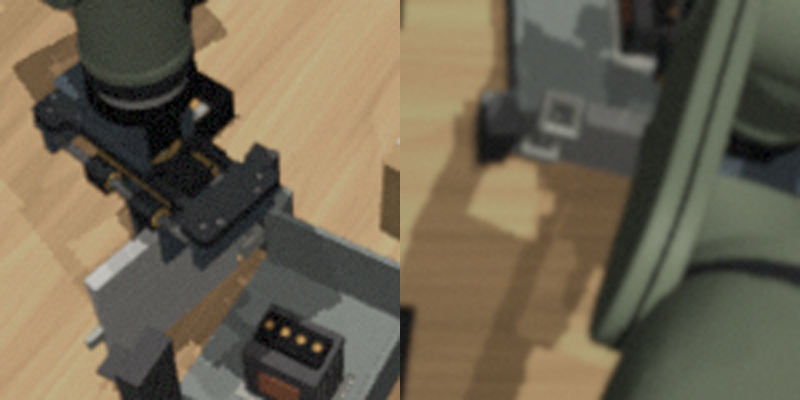

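Emit:
servo_tool(motion=[4, -0.8, 0, 0, 0, 0.05, 21, 4, -0.6, 0, 0, 0, 0.05, 21, 4, -0.4, 0, 0, 0, 0.05, 21, 4, -0.2, 0, 0, 0, 0.05, 21, 2.4, 0, 0, 0, 0, 0.025, 21, 0, 0, 0, 0, 0, 0, 21, 0, 0, 0, 0, 0, 0, 21])

```text
time_s: 18.82
ee_pos: [539.6, -199.6, 148.2]
ee_rot: [-180.0, 0.0, 1.5]
force: [0.2, 0.6, 0.5]
gripper_width: 19.0
```

Emit:
servo_tool(motion=[1, 0, 0, 0, 0, 0, 21, 0.5, 0, 0, 0, 0, 0, 21, 0, 0, 0, 0, 0, 0, 21])

```text
time_s: 19.07
ee_pos: [541.4, -199.7, 148.3]
ee_rot: [-180.0, -0.0, 1.6]
force: [0.4, -0.5, -0.7]
gripper_width: 19.5
```

Emit:
servo_tool(motion=[0.7, 0, 0, 0, 0, 0, 21, 0.7, 0, 0, 0, 0, 0, 21, 0, 0, 0, 0, 0, 0, 21])

```text
time_s: 19.32
ee_pos: [542.9, -199.8, 148.3]
ee_rot: [-180.0, -0.0, 1.6]
force: [-0.9, 0.2, -0.1]
gripper_width: 19.3
```

```bash
python3 look.py 10; python3 - <<'E'
from m import *
f=np.load('pics/s10.npz')
cv2.imwrite('pics/c10b.png',cv2.resize(f['image'][...,::-1][220:320,200:330],(780,600),interpolation=cv2.INTER_CUBIC))
E
```

```text
19.4167 [ 542.89795064 -199.75664641  148.2626896 ] [ 1.79999560e+02 -6.48370901e-03  1.59425273e+00] [ 0.28874841  0.22554881 -0.03909347] 19.295998813516174
```

View pics/c10b.png

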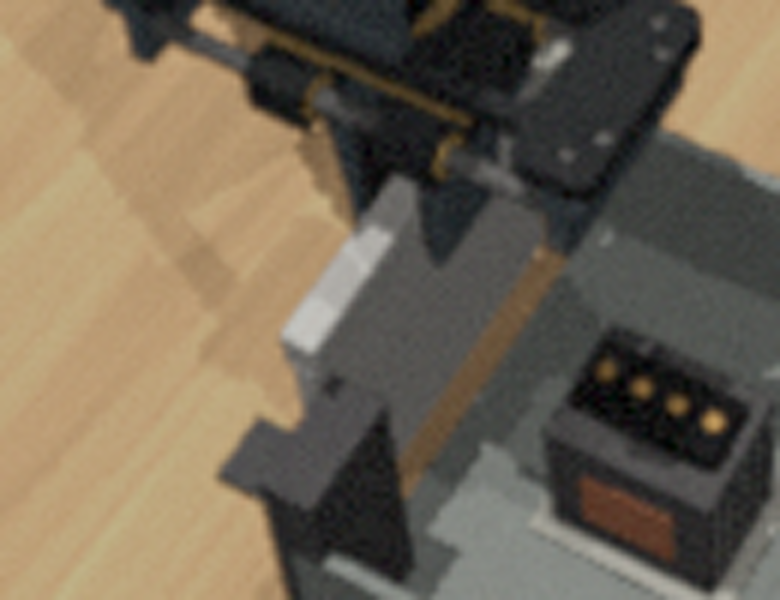

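Emit:
servo_tool(motion=[0.7, 0, 0, 0, 0, 0, 21, 0.7, 0, 0, 0, 0, 0, 21, 0, 0, 0, 0, 0, 0, 21])

```text
time_s: 19.67
ee_pos: [543.2, -199.7, 148.2]
ee_rot: [-180.0, 0.1, 1.6]
force: [-4.8, -0.7, 2.1]
gripper_width: 19.2
```

```bash
cat > gm.py <<'E'
from m import *
import sys
def gate(n):
    P=cloud(dict(np.load(f'pics/{n}.npz'))); z=P[...,2]; x=P[...,0];y=P[...,1]
    print('rail top'); rects(P,(abs(x-538)<30)&(y<-110)&(y>-285)&(abs(z-152.5)<4))
    q=P[(abs(x-540)<25)&(y<-130)&(y>-265)&(z>45)&(z<128)]
    if len(q)<40: return
    A=np.c_[q[:,1]+200,q[:,2]-90,np.ones(len(q))]; k=np.ones(len(q),bool)
    for _ in range(5):
        c=np.linalg.lstsq(A[k],q[k,0],rcond=None)[0]; r=q[:,0]-A@c; k=abs(r)<3
    print('inner face',k.sum(),'x@-200',c[2],'yaw',90-np.degrees(np.arctan(c[0])),'tilt',np.degrees(np.arctan(c[1])))
if __name__=='__main__': gate(sys.argv[1])
E
python3 look.py 11; python3 gm.py s10; python3 gm.py s11
```

```text
19.7667 [ 543.19007383 -199.7313465   148.18703536] [-1.79984974e+02  1.32841256e-01  1.60601330e+00] [-5.81945609 -1.39389642  3.20428657] 19.116676408226258
rail top
px [260. 260.] n 142 ctr [ 542.6 -237. ] size [23.8 60.9] ang 15.7 z [148.7 150.  153.1]
px [274. 256.] n 20 ctr [ 562.5 -209.6] size [21.5  9.6] ang 63.1 z [148.8 153.9 155.6]
inner face 453 x@-200 543.2471622458319 yaw 91.5386261959182 tilt 1.95718660774882
rail top
px [261. 259.] n 126 ctr [ 537.5 -233.3] size [24.4 54.3] ang 1.4 z [148.6 149.9 152.5]
px [274. 256.] n 16 ctr [ 562.3 -209.8] size [20.7  8.9] ang 59.6 z [149.4 150.4 155.7]
inner face 446 x@-200 543.3413610175274 yaw 91.43521662968982 tilt 2.1312623175400054
```

The push met the stop: fx is -5.8 N and the gate yaw is 91.5°, equal to the bay's. I'll centre the jaws, open them and lift away.

Emit:
servo_tool(motion=[-1.5, 0, 0, 0, 0, 0, 21, -1, 0, 0, 0, 0, 0, 30, 0, 0, 0, 0, 0, 0, 50, 0, 0, 0, 0, 0, 0, 50, 0, 0, 0, 0, 0, 0, 50, 0, 0, 8, 0, 0, 0, 50, 0, 0, 20, 0, 0, 0, 50, 0, 0, 35, 0, 0, 0, 50, 0, 0, 35, 0, 0, 0, 50, 0, 0, 35, 0, 0, 0, 50])

```text
time_s: 20.6
ee_pos: [541.7, -199.6, 283.3]
ee_rot: [180.0, -0.0, 1.6]
force: [0.8, 0.5, 0.2]
gripper_width: 45.7
```

Emit:
servo_tool(motion=[-20, 15, 20, 0, 0, 0, 50, -25, 25, 0, 0, 0, 0, 50, -25, 30, 0, 0, 0, 0, 50, -25, 30, 0, 0, 0, 0, 50, -25, 30, 0, 0, 0, 0, 50, -20, 30, 0, 0, 0, 0, 50, 0, 30, 0, 0, 0, 0, 50, 0, 30, 0, 0, 0, 0, 50, 0, 30, 0, 0, 0, 0, 50, 0, 0, 0, 0, 0, 0, 50])

```text
time_s: 21.43
ee_pos: [401.6, 54.2, 302.2]
ee_rot: [-179.8, -0.1, 1.9]
force: [-0.1, -0.4, -0.3]
gripper_width: 45.7
```

```bash
python3 - <<'E'
from m import *
f=save('scene','s12'); g=save('top','t12'); print(sensors.state()['ee_pos'])
a=cv2.resize(f['image'][200:340,210:370,::-1],(400,350),interpolation=cv2.INTER_CUBIC)
b=cv2.resize(g['image'][100:240,320:480,::-1],(400,350),interpolation=cv2.INTER_CUBIC)
cv2.imwrite('pics/c12.png',np.hstack([a,b]))
P=cloud(g); z=P[...,2]; x=P[...,0];y=P[...,1]
print('knuckle hi top 134'); rects(P,(abs(x-537)<20)&(abs(y+118)<20)&(z>127)&(z<140),8)
print('tf'); rects(P,(abs(x-633)<60)&(abs(y+203)<60)&(abs(z-84)<4)); 
print('rack/carton/bin'); 
for a in [(110,2),(130,4),(100,3),(40,4)]: rects(P,(x<720)&(x>330)&(y>-60)&(y<330)&(abs(z-a[0])<a[1]),60)
E
python3 gm.py s12; python3 gm.py t12
```

```text
[401.79589921  50.86889895 301.84682267]
knuckle hi top 134
px [368. 194.] n 134 ctr [ 537.4 -121.1] size [25.8 24. ] ang 89.8 z [127.8 134.  136.7]
tf
px [402. 154.] n 306 ctr [ 633.1 -199.2] size [55.5 27.2] ang 1.8 z [81.2 84.1 86.8]
rack/carton/bin
px [164. 161.] n 285 ctr [605.5 298.7] size [139.5  14.7] ang 7.9 z [109.  110.7 111.8]
px [194. 157.] n 466 ctr [612.2 231.2] size [139.5  14.8] ang 8.0 z [127.9 131.  133.3]
px [308. 143.] n 707 ctr [651.    1.7] size [59.9 61.2] ang 86.8 z [ 97.9 100.4 102.6]
px [318. 270.] n 102 ctr [385.  -11.4] size [38.  90.2] ang 83.1 z [37.  40.  43.2]
rail top
px [269. 246.] n 320 ctr [ 537.6 -203.2] size [136.   14.5] ang 89.3 z [148.8 150.4 153.2]
inner face 744 x@-200 539.0447631870022 yaw 88.57054173948266 tilt 1.7145079138456305
rail top
px [408. 193.] n 455 ctr [ 536.2 -202.6] size [137.3  14.5] ang 88.5 z [148.9 151.5 155. ]
inner face 430 x@-200 530.8296751979351 yaw 88.57799264559262 tilt 1.485075897178656
```

View pics/c12.png

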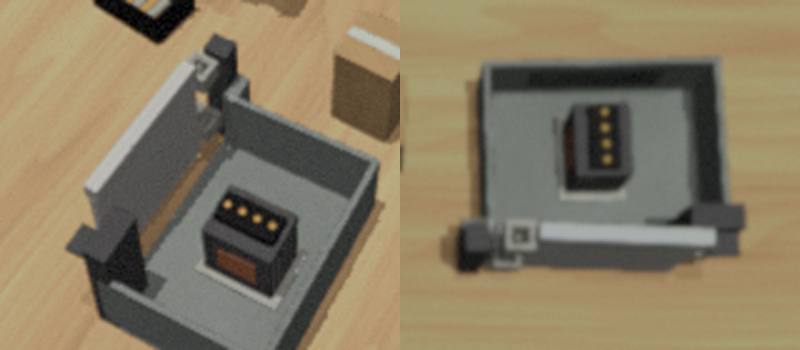

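View pics/t12.png

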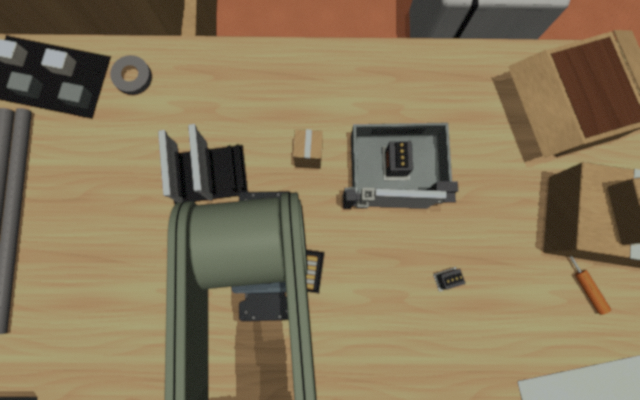

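View pics/s12.png

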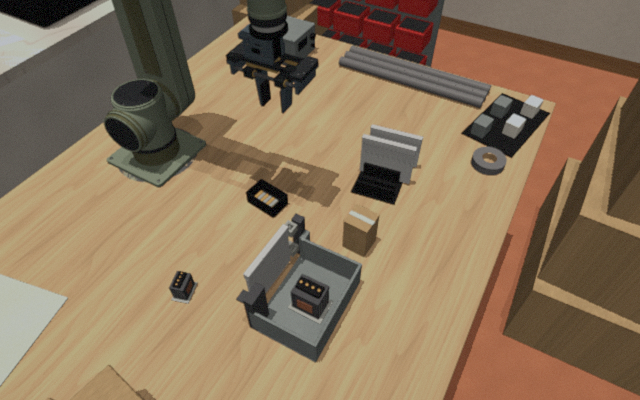

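The final checks show the gate 3° off shut, with yaw 88.5° against 91.5°. Opening the jaws dragged it back. The transformer, panels, carton and bin are in place. I'll re-close the gate by pushing its outer face with shut fingers.

Emit:
servo_tool(motion=[7, -31, 0, 0, 0, 0, 0, 7, -31, 0, 0, 0, 0, 0, 7, -31, 0, 0, 0, 0, 0, 7, -31, 0, 0, 0, 0, 0, 7, -31, 0, 0, 0, 0, 0, 7, -31, 0, 0, 0, 0, 0, 7, -31, 0, 0, 0, 0, 0, 7, -31, -10, 0, 0, 0, 0, 7, -36, -20, 0, 0, 0, 0, 5, 0, -20, 0, 0, 0, 0])

```text
time_s: 22.37
ee_pos: [470.0, -241.1, 251.2]
ee_rot: [179.7, -0.1, 1.2]
force: [0.5, -0.1, 0.8]
gripper_width: 0.3
```

Emit:
servo_tool(motion=[0, 0, -30, 0, 0, 0, 0, 0, 0, -30, 0, 0, 0, 0, 0, 0, -30, 0, 0, 0, 0, 0, 0, -12, 0, 0, 0, 0, 0, 0, -4, 0, 0, 0, 0, 0, 0, 0, 0, 0, 0, 0])

```text
time_s: 22.87
ee_pos: [468.9, -234.7, 144.6]
ee_rot: [-180.0, 0.1, 1.5]
force: [-0.2, 0.4, 1.0]
gripper_width: 0.4
```

Emit:
servo_tool(motion=[10, 0, 0, 0, 0, 0, 0, 12, 0, 0, 0, 0, 0, 0, 8, 0, 0, 0, 0, 0, 0, 5, 0, 0, 0, 0, 0, 0, 3, 0, 0, 0, 0, 0, 0, 2, 0, 0, 0, 0, 0, 0, 2, 0, 0, 0, 0, 0, 0, 0, 0, 0, 0, 0, 0, 0])

```text
time_s: 23.53
ee_pos: [512.0, -233.6, 145.3]
ee_rot: [180.0, -0.0, 1.6]
force: [0.2, 0.6, -0.4]
gripper_width: 0.6
```

Emit:
servo_tool(motion=[1.5, 0, 0, 0, 0, 0, 0, 1.5, 0, 0, 0, 0, 0, 0, 1, 0, 0, 0, 0, 0, 0, 0, 0, 0, 0, 0, 0, 0])

```text
time_s: 23.87
ee_pos: [515.9, -233.7, 145.3]
ee_rot: [180.0, -0.0, 1.6]
force: [-0.4, -0.5, -0.7]
gripper_width: 0.8
```

Emit:
servo_tool(motion=[1, 0, 0, 0, 0, 0, 0, 1, 0, 0, 0, 0, 0, 0, 0.5, 0, 0, 0, 0, 0, 0, 0, 0, 0, 0, 0, 0, 0])

```text
time_s: 24.2
ee_pos: [518.3, -233.7, 145.3]
ee_rot: [180.0, -0.0, 1.6]
force: [0.6, -0.0, -0.3]
gripper_width: 0.5
```

Emit:
servo_tool(motion=[0.7, 0, 0, 0, 0, 0, 0, 0.7, 0, 0, 0, 0, 0, 0, 0, 0, 0, 0, 0, 0, 0])

```text
time_s: 24.45
ee_pos: [519.8, -233.7, 145.3]
ee_rot: [-180.0, -0.0, 1.6]
force: [0.3, 0.5, -0.3]
gripper_width: 0.8
```

Emit:
servo_tool(motion=[0.7, 0, 0, 0, 0, 0, 0, 0.7, 0, 0, 0, 0, 0, 0, 0, 0, 0, 0, 0, 0, 0])

```text
time_s: 24.7
ee_pos: [521.2, -233.7, 145.3]
ee_rot: [180.0, -0.0, 1.6]
force: [-1.0, 0.2, 0.6]
gripper_width: 0.3
```

```bash
python3 look.py 13; python3 gm.py s13
```

```text
24.8 [ 521.06451534 -233.65938205  145.30186175] [ 1.79999024e+02 -2.06707336e-03  1.60312093e+00] [-0.81272075 -0.87771957 -0.1477985 ] 0.3658613196977408
rail top
px [283. 226.] n 17 ctr [ 537.8 -142.2] size [10.3 12.5] ang 1.7 z [150.6 152.3 154.9]
px [270. 241.] n 16 ctr [ 534.7 -185.5] size [27.2  2.8] ang 87.4 z [149.3 151.1 153.1]
px [261. 254.] n 15 ctr [ 535.7 -221.1] size [ 7.9 13.2] ang 34.2 z [148.8 150.7 153.8]
px [252. 263.] n 65 ctr [ 530.5 -244.5] size [25.9 30.7] ang 74.7 z [148.6 150.  155.1]
inner face 296 x@-200 541.5874633333406 yaw 90.36452678099084 tilt 1.7633473947424743
```

View pics/c13.png

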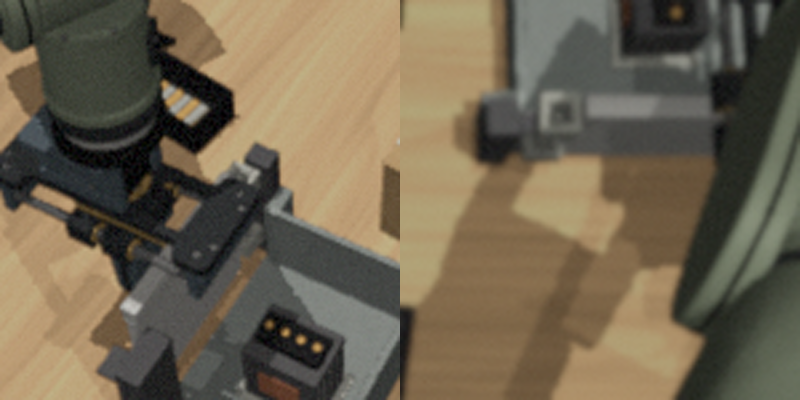

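The push is moving the gate: yaw is now 90.4°, with about 1° left to reach 91.5°. I'll continue to the stop.

Emit:
servo_tool(motion=[0.7, 0, 0, 0, 0, 0, 0, 0.7, 0, 0, 0, 0, 0, 0, 0, 0, 0, 0, 0, 0, 0])

```text
time_s: 25.05
ee_pos: [522.6, -233.7, 145.4]
ee_rot: [180.0, -0.0, 1.6]
force: [-1.1, -0.5, 0.2]
gripper_width: -0.0
```

Emit:
servo_tool(motion=[0.6, 0, 0, 0, 0, 0, 0, 0.6, 0, 0, 0, 0, 0, 0, 0, 0, 0, 0, 0, 0, 0])

```text
time_s: 25.3
ee_pos: [523.8, -233.7, 145.3]
ee_rot: [-180.0, -0.0, 1.6]
force: [-0.6, -0.7, 0.2]
gripper_width: 0.7
```

Emit:
servo_tool(motion=[0.6, 0, 0, 0, 0, 0, 0, 0.6, 0, 0, 0, 0, 0, 0, 0, 0, 0, 0, 0, 0, 0])

```text
time_s: 25.55
ee_pos: [524.1, -233.7, 145.3]
ee_rot: [-180.0, 0.1, 1.6]
force: [-3.0, -0.5, 2.5]
gripper_width: 0.1
```

Emit:
servo_tool(motion=[0.6, 0, 0, 0, 0, 0, 0, 0, 0, 0, 0, 0, 0, 0, 0, 0, 0, 0, 0, 0, 0])

```text
time_s: 25.8
ee_pos: [524.2, -233.6, 145.3]
ee_rot: [-180.0, 0.2, 1.6]
force: [-5.6, -1.7, 3.1]
gripper_width: 0.4
```

Emit:
servo_tool(motion=[0.8, 0, 0, 0, 0, 0, 0, 0, 0, 0, 0, 0, 0, 0, -0.5, 0, 0, 0, 0, 0, 0, -0.5, 0, 0, 0, 0, 0, 0, -0.5, 0, 0, 0, 0, 0, 0, -0.5, 0, 0, 0, 0, 0, 0, -1, 0, 0, 0, 0, 0, 0, -2, 0, 0, 0, 0, 0, 0, -8, 0, 0, 0, 0, 0, 0, -20, 0, 0, 0, 0, 0, 0])

```text
time_s: 26.63
ee_pos: [495.1, -233.9, 145.3]
ee_rot: [179.9, -0.2, 1.7]
force: [0.2, -0.5, 0.1]
gripper_width: 0.1
```

Emit:
servo_tool(motion=[-20, 0, 20, 0, 0, 0, 0, 0, 10, 35, 0, 0, 0, 0, 0, 30, 35, 0, 0, 0, 0, 0, 35, 35, 0, 0, 0, 0, 0, 35, 10, 0, 0, 0, 0, 0, 35, 0, 0, 0, 0, 0, 0, 35, 0, 0, 0, 0, 0, 0, 35, 0, 0, 0, 0, 0, 0, 35, 0, 0, 0, 0, 0, 0, 0, 0, 0, 0, 0, 0])

```text
time_s: 27.47
ee_pos: [472.8, 12.9, 271.6]
ee_rot: [-179.8, -0.1, 1.9]
force: [-0.6, -0.0, -0.3]
gripper_width: 0.5
```

```bash
python3 - <<'E'
from m import *
f=save('scene','s14'); g=save('top','t14'); print(sensors.state()['ee_pos'],sensors.state()['force'])
a=cv2.resize(f['image'][200:340,210:370,::-1],(400,350),interpolation=cv2.INTER_CUBIC)
b=cv2.resize(g['image'][100:240,320:480,::-1],(400,350),interpolation=cv2.INTER_CUBIC)
cv2.imwrite('pics/c14.png',np.hstack([a,b]))
for P in (cloud(f),cloud(g)):
    z=P[...,2]; x=P[...,0];y=P[...,1]
    print('knuckle hi top 134'); rects(P,(abs(x-537)<20)&(abs(y+120)<18)&(z>129)&(z<138),8)
    print('knuckle lo top 54'); rects(P,(abs(x-537)<20)&(abs(y+120)<18)&(z>48)&(z<60),8)
    print('latch'); rects(P,(abs(x-555)<40)&(y<-255)&(abs(z-117.5)<2),8)
    q=P[(x>515)&(x<545)&(y<-262)&(y>-305)&(z<95)&(z>70)]; print('tongue',len(q),np.round(np.mean(q,0),1) if len(q) else '')
    print('tf'); rects(P,(abs(x-633)<60)&(abs(y+203)<60)&(abs(z-84)<4)); 
E
python3 gm.py s14; python3 gm.py t14
```

```text
[473.07136666   8.79782755 271.52158004] [-0.10747511 -0.70157825  1.05461463]
knuckle hi top 134
px [290. 226.] n 68 ctr [ 539.2 -124.1] size [26.3 25.5] ang 86.7 z [129.8 132.1 135.6]
knuckle lo top 54
px [292. 247.] n 63 ctr [ 541.1 -119.2] size [19.  31.8] ang 28.3 z [48.3 52.6 55.6]
px [300. 246.] n 8 ctr [ 553.4 -108.6] size [1.9 6.1] ang 83.3 z [50.2 51.8 57.8]
latch
px [252. 280.] n 10 ctr [ 540.6 -264.2] size [16.6  2.5] ang 87.5 z [116.  116.8 119.4]
px [253. 294.] n 195 ctr [ 558.  -287.1] size [22.2 44.2] ang 1.9 z [115.6 117.  118.8]
tongue 2 [ 533.6 -273.    91.3]
tf
px [309. 287.] n 314 ctr [ 634.1 -202.6] size [56.8 27.2] ang 1.0 z [80.7 82.9 85.2]
knuckle hi top 134
px [368. 194.] n 122 ctr [ 537.7 -120.7] size [23.1 24.7] ang 0.3 z [129.9 133.7 136.6]
knuckle lo top 54
px [363. 204.] n 72 ctr [ 529.7 -120.7] size [31.2 14.4] ang 84.9 z [49.5 53.4 57.4]
latch
px [447. 186.] n 167 ctr [ 557.3 -284.5] size [21.3 45.1] ang 0.3 z [116.1 117.8 119.3]
px [574. 187.] n 11 ctr [ 557.8 -546.6] size [ 1.8 14.7] ang 84.9 z [115.7 118.1 118.9]
px [574. 195.] n 9 ctr [ 541.4 -544.1] size [10.8  3.4] ang 1.4 z [115.6 117.1 118.8]
tongue 29 [ 533.3 -274.8   82.5]
tf
px [402. 154.] n 310 ctr [ 633.1 -200. ] size [55.1 26.6] ang 1.1 z [81.  84.2 86.7]
rail top
px [270. 246.] n 301 ctr [ 539.3 -202.8] size [131.5  15.2] ang 89.7 z [148.8 150.4 153.3]
inner face 718 x@-200 540.3745109393409 yaw 89.46157892621963 tilt 1.812981459608675
rail top
px [408. 192.] n 446 ctr [ 537.7 -202.5] size [137.   14.6] ang 89.3 z [149.1 151.5 154.8]
inner face 424 x@-200 532.3847882806003 yaw 89.64117371708146 tilt 1.717200455612279
```

View pics/c14.png

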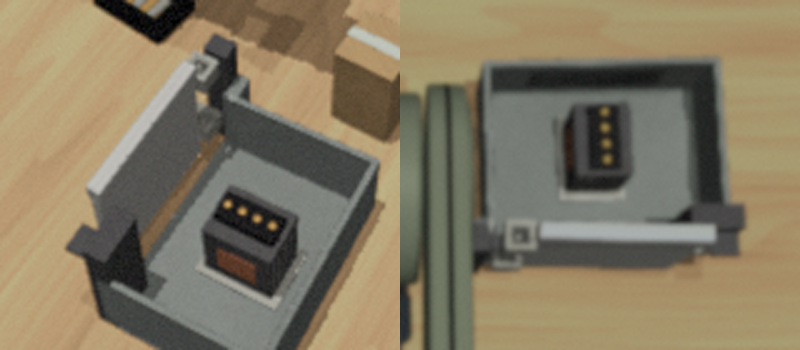

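After I backed away the gate settled at about 89.5°, still 2° open. Pushing at rail height leaned it, and it rocked back. I'll push again with the tool tilted so the fingertips bear low on the panel near tongue height.

Emit:
servo_tool(motion=[1, -31, 0, 0, -0.026, 0, 0, 1, -31, 0, 0, -0.026, 0, 0, 1, -31, 0, 0, -0.026, 0, 0, 1, -31, 0, 0, -0.026, 0, 0, 1, -31, 0, 0, -0.026, 0, 0, 1, -31, 0, 0, -0.026, 0, 0, 1, -31, -10, 0, -0.026, 0, 0, 0, -30, -20, 0, -0.026, 0, 0, 0, 0, -30, 0, -0.026, 0, 0, 0, 0, -30, 0, -0.028, 0, 0])

```text
time_s: 28.4
ee_pos: [479.8, -243.1, 181.2]
ee_rot: [179.4, -15.2, 1.4]
force: [0.1, 0.7, -0.8]
gripper_width: 0.4
```

Emit:
servo_tool(motion=[0, 0, -30, 0, 0, 0, 0, 0, 0, -25, 0, 0, 0, 0, 0, 0, -16, 0, 0, 0, 0, 0, 0, -6, 0, 0, 0, 0, 0, 0, -3, 0, 0, 0, 0, 0, 0, 0, 0, 0, 0, 0, 0, 0, 0, 0, 0, 0, 0])

```text
time_s: 28.98
ee_pos: [480.8, -240.0, 102.6]
ee_rot: [179.5, -15.1, 1.6]
force: [1.0, 0.5, 0.2]
gripper_width: 0.5
```

```bash
python3 look.py 15; python3 gm.py s15
```

```text
29.0833 [ 480.98592077 -239.73731698  102.78506467] [179.47309883 -15.14348048   1.67298019] [-0.88888677  0.10665019  0.61621443] 0.6708242215419115
rail top
px [271. 244.] n 286 ctr [ 539.4 -196.3] size [ 15.4 119.5] ang 0.4 z [148.8 150.7 153.4]
px [249. 272.] n 15 ctr [ 537.9 -267.2] size [ 8.8 13. ] ang 76.4 z [148.7 149.1 150.7]
inner face 705 x@-200 540.5923666896031 yaw 89.67956583240358 tilt 1.7407428820923398
```

View pics/c15.png

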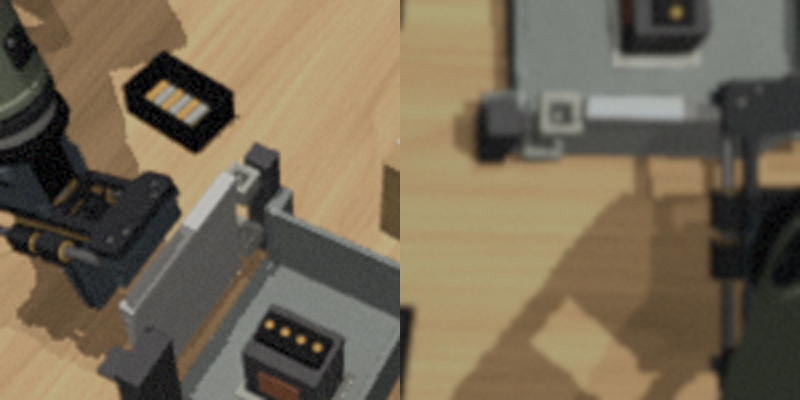

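Emit:
servo_tool(motion=[10, 0, 0, 0, 0, 0, 0, 12, 0, 0, 0, 0, 0, 0, 6, 0, 0, 0, 0, 0, 0, 2, 0, 0, 0, 0, 0, 0, 1, 0, 0, 0, 0, 0, 0, 1, 0, 0, 0, 0, 0, 0, 1, 0, 0, 0, 0, 0, 0, 0, 0, 0, 0, 0, 0, 0])

```text
time_s: 29.75
ee_pos: [513.2, -239.0, 101.3]
ee_rot: [179.6, -15.0, 1.7]
force: [-0.1, -0.6, -0.5]
gripper_width: 0.2
```

Emit:
servo_tool(motion=[0.7, 0, 0, 0, 0, 0, 0, 0.7, 0, 0, 0, 0, 0, 0, 0.7, 0, 0, 0, 0, 0, 0, 0, 0, 0, 0, 0, 0, 0])

```text
time_s: 30.08
ee_pos: [515.4, -239.1, 101.5]
ee_rot: [179.6, -15.0, 1.7]
force: [-0.5, -0.4, -0.1]
gripper_width: 0.8
```

Emit:
servo_tool(motion=[0.7, 0, 0, 0, 0, 0, 0, 0.7, 0, 0, 0, 0, 0, 0, 0.7, 0, 0, 0, 0, 0, 0, 0, 0, 0, 0, 0, 0, 0])

```text
time_s: 30.42
ee_pos: [517.6, -239.1, 101.4]
ee_rot: [179.6, -15.0, 1.7]
force: [-0.0, -0.1, -0.2]
gripper_width: 0.3
```

Emit:
servo_tool(motion=[0.6, 0, 0, 0, 0, 0, 0, 0.6, 0, 0, 0, 0, 0, 0, 0, 0, 0, 0, 0, 0, 0])

```text
time_s: 30.67
ee_pos: [518.8, -239.1, 101.4]
ee_rot: [179.6, -15.0, 1.7]
force: [0.0, 0.2, 0.1]
gripper_width: 0.2
```

Emit:
servo_tool(motion=[0.6, 0, 0, 0, 0, 0, 0, 0.6, 0, 0, 0, 0, 0, 0, 0, 0, 0, 0, 0, 0, 0])

```text
time_s: 30.92
ee_pos: [520.0, -239.1, 101.4]
ee_rot: [179.6, -15.0, 1.7]
force: [0.3, -0.8, -0.8]
gripper_width: 0.5
```

```bash
python3 look.py 16; python3 gm.py s16
```

```text
31.0167 [ 519.84884115 -239.05404201  101.38072594] [179.57469689 -15.00577876   1.6583785 ] [ 0.01449942 -0.29764531  0.35367604] 0.30524246681496436
rail top
px [282. 229.] n 70 ctr [ 539.5 -148.4] size [13.4 24.9] ang 0.8 z [149.3 151.8 154.4]
px [249. 273.] n 17 ctr [ 541.  -269.6] size [13.   9.7] ang 12.5 z [148.5 149.6 150.3]
inner face 395 x@-200 541.2271752681374 yaw 90.03820743507829 tilt 1.976952219703536
```

Emit:
servo_tool(motion=[0.6, 0, 0, 0, 0, 0, 0, 0.6, 0, 0, 0, 0, 0, 0, 0.6, 0, 0, 0, 0, 0, 0, 0, 0, 0, 0, 0, 0, 0])

```text
time_s: 31.35
ee_pos: [521.8, -239.1, 101.4]
ee_rot: [179.6, -15.0, 1.7]
force: [-0.7, 0.5, -0.6]
gripper_width: 0.7
```

Emit:
servo_tool(motion=[0.6, 0, 0, 0, 0, 0, 0, 0.6, 0, 0, 0, 0, 0, 0, 0, 0, 0, 0, 0, 0, 0])

```text
time_s: 31.6
ee_pos: [522.9, -239.1, 101.4]
ee_rot: [179.6, -15.0, 1.7]
force: [-0.7, -0.8, 0.2]
gripper_width: 0.5
```

Emit:
servo_tool(motion=[0.5, 0, 0, 0, 0, 0, 0, 0.5, 0, 0, 0, 0, 0, 0, 0, 0, 0, 0, 0, 0, 0])

```text
time_s: 31.85
ee_pos: [523.6, -239.0, 101.3]
ee_rot: [179.6, -15.0, 1.7]
force: [-1.6, 0.0, 0.3]
gripper_width: 0.6
```

Emit:
servo_tool(motion=[0.5, 0, 0, 0, 0, 0, 0, 0.5, 0, 0, 0, 0, 0, 0, 0, 0, 0, 0, 0, 0, 0])

```text
time_s: 32.1
ee_pos: [523.8, -239.0, 101.3]
ee_rot: [179.6, -14.9, 1.7]
force: [-5.1, -1.8, 3.6]
gripper_width: 0.4
```

```bash
python3 look.py 17; python3 gm.py s17
```

```text
32.2 [ 523.78011422 -239.02537627  101.26609327] [179.58862752 -14.89807273   1.68026366] [-4.48723766 -1.5957396   3.56746945] 0.4566794037059394
rail top
px [283. 230.] n 69 ctr [ 540.3 -149.3] size [13.7 24.7] ang 2.3 z [149.3 151.8 154.2]
inner face 325 x@-200 543.3714703905727 yaw 91.62125964839274 tilt 1.8325572971917543
```

Emit:
servo_tool(motion=[-0.3, 0, 0, 0, 0, 0, 0, -0.3, 0, 0, 0, 0, 0, 0, -0.3, 0, 0, 0, 0, 0, 0, -0.3, 0, 0, 0, 0, 0, 0, -0.3, 0, 0, 0, 0, 0, 0, -0.3, 0, 0, 0, 0, 0, 0, -0.3, 0, 0, 0, 0, 0, 0, -0.3, 0, 0, 0, 0, 0, 0, -0.6, 0, 0, 0, 0, 0, 0, 0, 0, 0, 0, 0, 0, 0])

```text
time_s: 33.03
ee_pos: [522.0, -239.1, 101.5]
ee_rot: [179.6, -15.0, 1.7]
force: [0.5, -0.7, 0.6]
gripper_width: 0.9
```

```bash
python3 look.py 18; python3 gm.py s18
```

```text
33.1333 [ 521.96708891 -239.14564476  101.51663423] [179.56262608 -15.03125191   1.65166753] [-0.91266684  0.42286539  0.65719116] 0.3924362534792261
rail top
px [283. 229.] n 72 ctr [ 540.1 -148.6] size [14.2 28. ] ang 2.4 z [149.5 151.6 153.5]
px [249. 274.] n 15 ctr [ 541.2 -270.4] size [ 9.9 12.6] ang 73.1 z [148.8 149.3 150.2]
inner face 357 x@-200 542.4607554359242 yaw 90.92571315407189 tilt 2.0191122928259793
```

Emit:
servo_tool(motion=[-0.5, 0, 0, 0, 0, 0, 0, -0.5, 0, 0, 0, 0, 0, 0, -0.5, 0, 0, 0, 0, 0, 0, -0.5, 0, 0, 0, 0, 0, 0, 0, 0, 0, 0, 0, 0, 0, 0, 0, 0, 0, 0, 0, 0])

```text
time_s: 33.63
ee_pos: [519.8, -239.1, 101.4]
ee_rot: [179.6, -15.0, 1.6]
force: [-0.6, -0.0, 0.5]
gripper_width: 0.5
```

```bash
python3 look.py 19; python3 gm.py s19;  python3 - <<'E'
from m import *
f=np.load('pics/s19.npz')
cv2.imwrite('pics/c19b.png',cv2.resize(f['image'][...,::-1][220:320,200:330],(780,600),interpolation=cv2.INTER_CUBIC))
E
```

```text
33.7333 [ 519.84871047 -239.10526236  101.46062123] [179.56660398 -15.01417425   1.65816322] [ 0.15584648 -0.06002115 -0.02174161] 0.19935723125231017
rail top
px [283. 229.] n 69 ctr [ 539.7 -148.6] size [25.6 14.2] ang 89.9 z [149.8 152.  154.2]
px [252. 271.] n 19 ctr [ 541.5 -262.4] size [ 9.7 11.8] ang 35.2 z [148.6 148.9 149.9]
inner face 399 x@-200 542.0882364964546 yaw 90.65637678335479 tilt 1.7736255487210733
```

View pics/c19b.png

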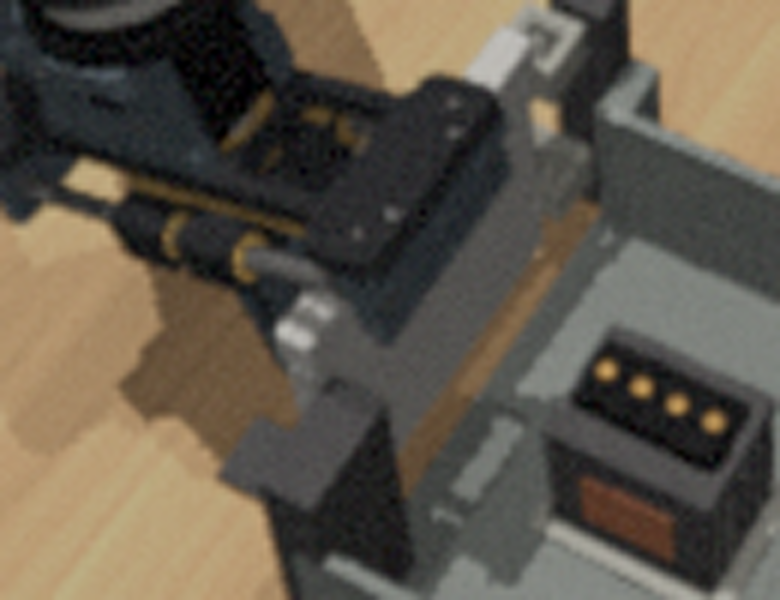

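Emit:
servo_tool(motion=[0, 0, 0, 0, 0, 0, 0, 0, 0, 0, 0, 0, 0, 0, 0, 0, 0, 0, 0, 0, 0, 0, 0, 0, 0, 0, 0, 0, 0, 0, 0, 0, 0, 0, 0, 0, 0, 0, 0, 0, 0, 0, 0, 0, 0, 0, 0, 0, 0])

```text
time_s: 34.32
ee_pos: [519.8, -239.1, 101.4]
ee_rot: [179.6, -15.0, 1.7]
force: [-0.0, -0.6, -0.5]
gripper_width: 0.7
```

```bash
python3 look.py 20; python3 gm.py s20; python3 - <<'E'
from m import *
for n in ['s14','t14','s12']:
    P=cloud(dict(np.load(f'pics/{n}.npz'))); z=P[...,2]; x=P[...,0];y=P[...,1]
    q=P[(abs(x-538)<9)&(y<-135)&(y>-265)&(z>147)&(z<158)]
    p=np.polyfit(q[:,1]+200,q[:,2],1); print(n,len(q),'rail slope deg',np.degrees(np.arctan(p[0])),'z',p[1])
    t=P[(abs(x-558)<14)&(y<-262)&(y>-306)&(abs(z-117)<4)]; p=np.polyfit(t[:,1]+285,t[:,2],1); print(' latch top slope',np.degrees(np.arctan(p[0])),p[1])
E
```

```text
34.4167 [ 519.842267   -239.0950194   101.43521879] [179.57040145 -15.01155894   1.65447258] [ 0.92834348  0.17356601 -0.29626342] 0.29707848891943467
rail top
px [283. 229.] n 70 ctr [ 539.6 -148.8] size [24.7 14. ] ang 89.2 z [149.3 151.6 152.8]
px [250. 272.] n 15 ctr [ 541.2 -265.3] size [ 9.7 10.8] ang 36.2 z [148.6 149.2 150.3]
inner face 406 x@-200 542.0761295192144 yaw 90.56059915903626 tilt 1.904298350883688
s14 364 rail slope deg 1.3693791284700356 z 150.12414597763268
 latch top slope -0.4603117351443487 116.75050339826876
t14 465 rail slope deg 1.849995990245812 z 151.41649495872497
 latch top slope 0.4303808573065568 117.82428115413593
s12 383 rail slope deg 1.4915472791046012 z 150.18344754215732
 latch top slope -0.0006122607497872396 116.67292567350557
```

The gate is now at rest 1° off shut, with the finger clear of it. The rebound scales with the push force, so I'll repeat the push very lightly and retract quickly.

Emit:
servo_tool(motion=[0.6, 0, 0, 0, 0, 0, 0, 0.6, 0, 0, 0, 0, 0, 0, 0.5, 0, 0, 0, 0, 0, 0, 0.4, 0, 0, 0, 0, 0, 0, 0.3, 0, 0, 0, 0, 0, 0, 0.3, 0, 0, 0, 0, 0, 0, 0.3, 0, 0, 0, 0, 0, 0, 0.3, 0, 0, 0, 0, 0, 0, 0, 0, 0, 0, 0, 0, 0, 0, 0, 0, 0, 0, 0, 0])

```text
time_s: 35.25
ee_pos: [523.1, -239.0, 101.4]
ee_rot: [179.6, -15.0, 1.7]
force: [0.2, 0.2, 0.4]
gripper_width: 0.5
```

Emit:
servo_tool(motion=[0.2, 0, 0, 0, 0, 0, 0, 0.2, 0, 0, 0, 0, 0, 0, 0, 0, 0, 0, 0, 0, 0, 0, 0, 0, 0, 0, 0, 0])

```text
time_s: 35.58
ee_pos: [523.5, -239.1, 101.4]
ee_rot: [179.6, -15.0, 1.7]
force: [0.0, -0.5, 0.2]
gripper_width: 0.4
```

```bash
python3 look.py 21; python3 gm.py s21
```

```text
35.6833 [ 523.51304665 -239.08936877  101.41852384] [179.57140429 -15.01038806   1.65297989] [-0.26357581  0.13787438  0.64902223] 0.600837352805271
rail top
px [283. 230.] n 66 ctr [ 540.1 -148.7] size [13.8 25.3] ang 7.4 z [149.3 151.6 153.8]
px [251. 274.] n 19 ctr [ 542.  -266.3] size [ 9.7 17.4] ang 34.9 z [148.6 149.  150. ]
inner face 332 x@-200 543.3904489330215 yaw 91.59999486955064 tilt 2.0229064878007916
```

Emit:
servo_tool(motion=[0.2, 0, 0, 0, 0, 0, 0, 0, 0, 0, 0, 0, 0, 0, 0, 0, 0, 0, 0, 0, 0, 0, 0, 0, 0, 0, 0, 0, 0, 0, 0, 0, 0, 0, 0])

```text
time_s: 36.1
ee_pos: [523.6, -239.1, 101.4]
ee_rot: [179.6, -15.0, 1.7]
force: [-1.1, -2.0, 0.8]
gripper_width: 0.1
```

Emit:
servo_tool(motion=[-25, 0, 0, 0, 0, 0, 0, -20, 0, 0, 0, 0, 0, 0, 0, 0, 0, 0, 0, 0, 0])

```text
time_s: 36.35
ee_pos: [475.4, -238.0, 100.7]
ee_rot: [179.7, -14.8, 1.6]
force: [0.3, 0.1, -0.3]
gripper_width: 0.6
```

```bash
python3 look.py 22; python3 gm.py s22
```

```text
36.45 [ 478.97997201 -239.42786814  101.78110859] [179.53810518 -15.07896071   1.59619939] [ 0.08877122  0.3878796  -0.38419659] 0.5194112742928815
rail top
px [271. 244.] n 277 ctr [ 539.  -194.3] size [117.1  15.1] ang 89.9 z [148.7 150.5 153.2]
px [250. 271.] n 28 ctr [ 538.3 -264.2] size [20.8 12.7] ang 81.2 z [148.6 149.5 150.9]
inner face 710 x@-200 540.6990944353935 yaw 89.73070754734971 tilt 1.738296661579977
```

```bash
cat > gw.py <<'E'
from m import *
import sys
for n in sys.argv[1:]:
    P=cloud(dict(np.load(f'pics/{n}.npz'))); z=P[...,2]; x=P[...,0];y=P[...,1]
    o=[n]
    for y0 in (-150,-180,-210,-240):
        q=P[(abs(x-541)<9)&(abs(y-y0)<12)&(z>55)&(z<85)]
        o.append((round(np.median(q[:,0]),2),len(q)) if len(q) else None)
    q=P[(abs(x-541)<9)&(y<-140)&(y>-250)&(z>55)&(z<85)]
    p=np.polyfit(q[:,1],q[:,0],1); r=abs(q[:,0]-np.polyval(p,q[:,1]))<2.5; p=np.polyfit(q[r,1],q[r,0],1)
    o.append(('yaw',round(90-np.degrees(np.arctan(p[0])),2)))
    print(*o)
E
python3 gw.py s10 s11 s12 s13 s14 s15 s16 s17 s18 s19 s20 s21 s22
```

```text
s10 (np.float64(541.13), 18) (np.float64(542.01), 43) (np.float64(542.66), 51) (np.float64(543.53), 35) ('yaw', np.float64(91.58))
s11 (np.float64(541.2), 18) (np.float64(542.01), 46) (np.float64(542.89), 51) (np.float64(543.64), 38) ('yaw', np.float64(91.63))
s12 (np.float64(539.64), 53) (np.float64(538.96), 54) (np.float64(538.34), 59) (np.float64(537.52), 40) ('yaw', np.float64(88.62))
s13 (np.float64(540.97), 1) None (np.float64(540.9), 37) (np.float64(541.5), 35) ('yaw', np.float64(90.68))
s14 (np.float64(540.05), 48) (np.float64(539.88), 49) (np.float64(539.69), 56) (np.float64(539.5), 36) ('yaw', np.float64(89.61))
s15 (np.float64(540.21), 44) (np.float64(540.13), 47) (np.float64(539.92), 54) (np.float64(539.85), 35) ('yaw', np.float64(89.69))
s16 (np.float64(540.38), 42) (np.float64(540.39), 42) (np.float64(540.6), 43) (np.float64(540.77), 36) ('yaw', np.float64(90.2))
s17 (np.float64(541.02), 28) (np.float64(541.8), 27) (np.float64(542.76), 28) (np.float64(543.86), 33) ('yaw', np.float64(91.82))
s18 (np.float64(540.77), 36) (np.float64(541.31), 36) (np.float64(541.77), 35) (np.float64(542.38), 36) ('yaw', np.float64(91.1))
s19 (np.float64(540.87), 46) (np.float64(541.27), 46) (np.float64(541.61), 44) (np.float64(542.05), 38) ('yaw', np.float64(90.72))
s20 (np.float64(540.86), 47) (np.float64(541.41), 42) (np.float64(541.37), 49) (np.float64(541.89), 35) ('yaw', np.float64(90.57))
s21 (np.float64(540.68), 27) (np.float64(541.84), 32) (np.float64(542.82), 33) (np.float64(543.85), 33) ('yaw', np.float64(91.96))
s22 (np.float64(540.39), 50) (np.float64(540.17), 53) (np.float64(540.12), 50) (np.float64(539.89), 37) ('yaw', np.float64(89.62))
```

Emit:
servo_tool(motion=[12, 0, 0, 0, 0, 0, 0, 14, 0, 0, 0, 0, 0, 0, 8, 0, 0, 0, 0, 0, 0, 3, 0, 0, 0, 0, 0, 0, 1.5, 0, 0, 0, 0, 0, 0, 0.4, 0, 0, 0, 0, 0, 0, 0.4, 0, 0, 0, 0, 0, 0, 0.4, 0, 0, 0, 0, 0, 0, 0.4, 0, 0, 0, 0, 0, 0, 0.4, 0, 0, 0, 0, 0, 0])

```text
time_s: 37.28
ee_pos: [519.0, -239.1, 101.5]
ee_rot: [179.6, -15.0, 1.6]
force: [0.3, -0.5, 0.4]
gripper_width: 0.6
```

Emit:
servo_tool(motion=[0.4, 0, 0, 0, 0, 0, 0, 0.4, 0, 0, 0, 0, 0, 0, 0.4, 0, 0, 0, 0, 0, 0, 0.4, 0, 0, 0, 0, 0, 0, 0.3, 0, 0, 0, 0, 0, 0, 0.3, 0, 0, 0, 0, 0, 0, 0.3, 0, 0, 0, 0, 0, 0, 0.2, 0, 0, 0, 0, 0, 0, 0.2, 0, 0, 0, 0, 0, 0, 0.2, 0, 0, 0, 0, 0, 0])

```text
time_s: 38.12
ee_pos: [522.4, -239.1, 101.4]
ee_rot: [179.6, -15.0, 1.7]
force: [0.1, -0.2, 0.0]
gripper_width: 0.8
```

Emit:
servo_tool(motion=[0, 0, 0, 0, 0, 0, 0, 0, 0, 0, 0, 0, 0, 0, 0, 0, 0, 0, 0, 0, 0])

```text
time_s: 38.37
ee_pos: [522.3, -239.1, 101.4]
ee_rot: [179.6, -15.0, 1.7]
force: [0.7, -0.5, 0.6]
gripper_width: 0.4
```

```bash
python3 look.py 23; python3 gw.py s23
```

```text
38.4667 [ 522.32433671 -239.08917215  101.43562752] [179.5715     -15.01047786   1.65314573] [0.29611637 0.69206102 0.43745586] 0.8899502580091629
s23 (np.float64(540.8), 32) (np.float64(541.35), 33) (np.float64(542.11), 33) (np.float64(542.89), 38) ('yaw', np.float64(91.28))
```

Emit:
servo_tool(motion=[0.2, 0, 0, 0, 0, 0, 0, 0.2, 0, 0, 0, 0, 0, 0, 0.2, 0, 0, 0, 0, 0, 0, 0.2, 0, 0, 0, 0, 0, 0, 0.2, 0, 0, 0, 0, 0, 0, 0.1, 0, 0, 0, 0, 0, 0, 0, 0, 0, 0, 0, 0, 0, 0, 0, 0, 0, 0, 0, 0])

```text
time_s: 39.13
ee_pos: [523.4, -239.1, 101.4]
ee_rot: [179.6, -15.0, 1.7]
force: [0.0, 0.0, -0.3]
gripper_width: 0.6
```

Emit:
servo_tool(motion=[-0.1, 0, 0, 0, 0, 0, 0, -0.1, 0, 0, 0, 0, 0, 0, -0.1, 0, 0, 0, 0, 0, 0, -0.1, 0, 0, 0, 0, 0, 0, -0.1, 0, 0, 0, 0, 0, 0, -0.1, 0, 0, 0, 0, 0, 0, -0.1, 0, 0, 0, 0, 0, 0, -0.1, 0, 0, 0, 0, 0, 0, -0.1, 0, 0, 0, 0, 0, 0, -0.1, 0, 0, 0, 0, 0, 0])

```text
time_s: 39.97
ee_pos: [522.4, -239.1, 101.4]
ee_rot: [179.6, -15.0, 1.7]
force: [0.6, -0.5, -0.3]
gripper_width: 0.2
```

```bash
python3 look.py 24; python3 gw.py s24
```

```text
40.0667 [ 522.42388681 -239.08534406  101.44301184] [179.56944505 -15.01178182   1.65534036] [0.12874196 1.30745349 0.32692042] 0.5123347369835642
s24 (np.float64(540.87), 38) (np.float64(541.43), 33) (np.float64(541.97), 35) (np.float64(542.74), 34) ('yaw', np.float64(91.25))
```

Emit:
servo_tool(motion=[-0.1, 0, 0, 0, 0, 0, 0, -0.1, 0, 0, 0, 0, 0, 0, -0.1, 0, 0, 0, 0, 0, 0, -0.1, 0, 0, 0, 0, 0, 0, -0.1, 0, 0, 0, 0, 0, 0, -0.1, 0, 0, 0, 0, 0, 0, -0.1, 0, 0, 0, 0, 0, 0, -0.1, 0, 0, 0, 0, 0, 0, -0.1, 0, 0, 0, 0, 0, 0, -0.1, 0, 0, 0, 0, 0, 0])

```text
time_s: 40.9
ee_pos: [521.4, -239.1, 101.4]
ee_rot: [179.6, -15.0, 1.7]
force: [-0.2, -0.2, 1.0]
gripper_width: 0.4
```

```bash
python3 look.py 25; python3 gw.py s25
```

```text
41.0 [ 521.4251976  -239.06634702  101.40640135] [179.57174382 -15.00835625   1.65810382] [ 0.17879948  0.09756128 -0.26003494] 0.6482342767062097
s25 (np.float64(540.75), 43) (np.float64(541.21), 38) (np.float64(541.29), 37) (np.float64(541.98), 36) ('yaw', np.float64(90.67))
```

Emit:
servo_tool(motion=[-0.2, 0, 0, 0, 0, 0, 0, -0.2, 0, 0, 0, 0, 0, 0, -0.2, 0, 0, 0, 0, 0, 0, -0.2, 0, 0, 0, 0, 0, 0, -0.2, 0, 0, 0, 0, 0, 0, -0.2, 0, 0, 0, 0, 0, 0, -0.2, 0, 0, 0, 0, 0, 0, -0.2, 0, 0, 0, 0, 0, 0, -0.2, 0, 0, 0, 0, 0, 0, -0.2, 0, 0, 0, 0, 0, 0])

```text
time_s: 41.83
ee_pos: [519.4, -239.1, 101.4]
ee_rot: [179.6, -15.0, 1.7]
force: [0.3, 0.1, 0.7]
gripper_width: 0.6
```

```bash
python3 look.py 26; python3 gw.py s26; python3 gw.py s24 s25
```

```text
41.9333 [ 519.40955804 -239.07411948  101.43899789] [179.57113423 -15.01026712   1.65522385] [0.04098821 0.03432127 0.26356336] 0.3713882812869017
s26 (np.float64(540.54), 48) (np.float64(540.79), 46) (np.float64(541.04), 44) (np.float64(541.22), 37) ('yaw', np.float64(90.46))
s24 (np.float64(540.87), 38) (np.float64(541.43), 33) (np.float64(541.97), 35) (np.float64(542.74), 34) ('yaw', np.float64(91.25))
s25 (np.float64(540.75), 43) (np.float64(541.21), 38) (np.float64(541.29), 37) (np.float64(541.98), 36) ('yaw', np.float64(90.67))
```

The gate now settles about 1° off. It is leaning about 1.8° (top inward) in the knuckle play because it was pushed at the rail. I'll give it one low push near its bottom edge, with the jaws turned crosswise and tilted 30°, to take out the lean and shut it squarely.

Emit:
servo_tool(motion=[-2, 0, 0, 0, 0, 0, 0, -8, 0, 0, 0, 0, 0, 0, -20, 0, 5, 0, 0, 0, 0, -25, 2, 15, 0, -0.09, 0, 0, -15, 2, 20, 0, -0.09, 0, 0, 0, 2, 10, 0, -0.082, 0, 0, 0, 2, 0, 0.0561, 0, -0.0972, 0, 0, 2, 0, 0.0561, 0, -0.0972, 0, 0, 2, 0, 0.0561, 0, -0.0972, 0, 0, 2, 0, 0.0561, 0, -0.0972, 0])

```text
time_s: 42.77
ee_pos: [448.7, -224.9, 151.2]
ee_rot: [-166.6, -27.0, -27.7]
force: [0.3, -0.4, -0.0]
gripper_width: 0.5
```

Emit:
servo_tool(motion=[0, 0, 0, 0.0561, 0, -0.0972, 0, 0, 0, 0, 0.0561, 0, -0.0972, 0, 0, 0, 0, 0.0561, 0, -0.0972, 0, 0, 0, 0, 0.0561, 0, -0.0972, 0, 0, 0, 0, 0.0561, 0, -0.0972, 0, 0, 0, 0, 0.0561, 0, -0.0972, 0, 0, 0, 0, 0.0561, 0, -0.0972, 0, 0, 0, 0, 0.0561, 0, -0.0972, 0, 0, 0, 0, 0.0561, 0, -0.0972, 0, 0, 0, 0, 0.0561, 0, -0.0972, 0])

```text
time_s: 43.6
ee_pos: [448.9, -224.9, 151.0]
ee_rot: [-150.0, -0.6, -88.9]
force: [-0.4, -0.2, 0.2]
gripper_width: 0.8
```

```bash
python3 look.py 27; python3 gw.py s27; python3 gm.py s27; python3 -c "
from workcell import sensors; s=sensors.state(); print(s['qpos'])"
```

```text
43.7 [ 449.02789786 -224.88032324  151.01411836] [-150.01789491   -0.74104953  -88.59508242] [ 0.22830393 -0.70858046 -0.2609752 ] 0.46754153066140347
s27 (np.float64(540.78), 47) (np.float64(540.96), 49) (np.float64(540.95), 52) (np.float64(541.2), 35) ('yaw', np.float64(90.25))
rail top
px [272. 243.] n 270 ctr [ 540.1 -190.2] size [ 14.6 108.3] ang 0.1 z [148.7 150.5 153.3]
inner face 697 x@-200 541.5248447026287 yaw 90.34288262120309 tilt 1.6883463337180564
[-39.55379125   7.62336636 125.13190538  40.41484609  29.48715007
  16.27727923]
```

View pics/s27.png

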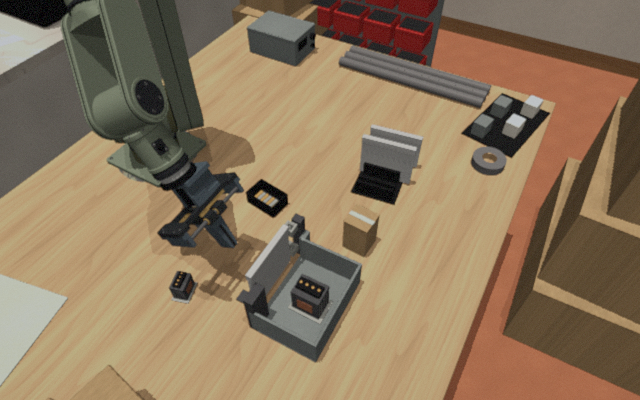

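Emit:
servo_tool(motion=[0, 0, -25, 0, 0, 0, 0, 0, 0, -30, 0, 0, 0, 0, 0, 0, -28, 0, 0, 0, 0, 0, 0, -18, 0, 0, 0, 0, 0, 0, -8, 0, 0, 0, 0, 12, 0, 0, 0, 0, 0, 0, 16, 0, 0, 0, 0, 0, 0, 14, 0, 0, 0, 0, 0, 0, 6, 0, 0, 0, 0, 0, 0, 2, 0, 0, 0, 0, 0, 0])

```text
time_s: 44.53
ee_pos: [500.8, -225.0, 46.4]
ee_rot: [-149.9, -0.8, -88.4]
force: [0.4, -0.5, 0.5]
gripper_width: 0.9
```

Emit:
servo_tool(motion=[1, 0, 0, 0, 0, 0, 0, 1, 0, 0, 0, 0, 0, 0, 1, 0, 0, 0, 0, 0, 0, 1, 0, 0, 0, 0, 0, 0, 0.5, 0, 0, 0, 0, 0, 0, 0, 0, 0, 0, 0, 0, 0])

```text
time_s: 45.03
ee_pos: [504.5, -225.0, 46.3]
ee_rot: [-149.9, -0.7, -88.6]
force: [0.8, -0.5, 0.1]
gripper_width: 0.4
```

```bash
python3 look.py 28; python3 gw.py s28
```

```text
45.1333 [ 504.44770567 -224.91825771   46.24803118] [-149.93541577   -0.6998921   -88.57509337] [ 0.46182549 -0.61398673  0.22342488] 0.6459788545270918
s28 (np.float64(540.36), 46) (np.float64(540.93), 48) (np.float64(541.11), 50) (np.float64(541.3), 39) ('yaw', np.float64(90.62))
```

View pics/c28.png

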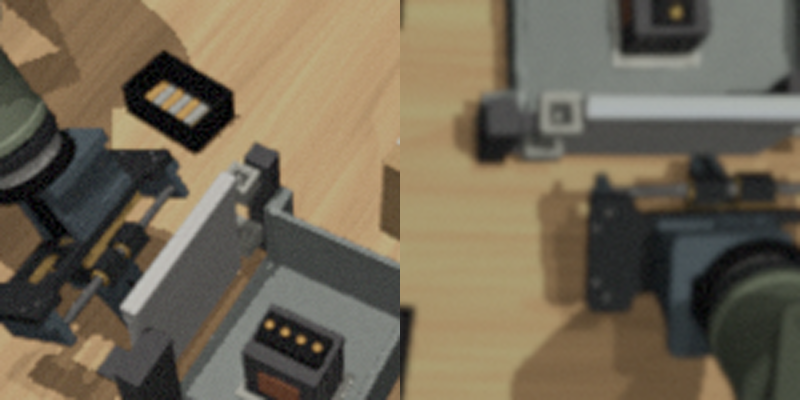

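Emit:
servo_tool(motion=[0.8, 0, 0, 0, 0, 0, 0, 0.8, 0, 0, 0, 0, 0, 0, 0.6, 0, 0, 0, 0, 0, 0, 0.6, 0, 0, 0, 0, 0, 0, 0.6, 0, 0, 0, 0, 0, 0, 0.6, 0, 0, 0, 0, 0, 0, 0, 0, 0, 0, 0, 0, 0])

```text
time_s: 45.72
ee_pos: [508.7, -224.9, 46.2]
ee_rot: [-149.9, -0.7, -88.6]
force: [-0.2, 0.5, 0.7]
gripper_width: 0.8
```

Emit:
servo_tool(motion=[0.6, 0, 0, 0, 0, 0, 0, 0.6, 0, 0, 0, 0, 0, 0, 0.6, 0, 0, 0, 0, 0, 0, 0, 0, 0, 0, 0, 0, 0])

```text
time_s: 46.05
ee_pos: [510.1, -224.9, 46.1]
ee_rot: [-150.0, -0.7, -88.6]
force: [-1.5, -0.2, 0.7]
gripper_width: 0.7
```

```bash
python3 look.py 29; python3 gw.py s29
```

```text
46.15 [ 510.11618698 -224.8456811    46.10019106] [-149.9565115    -0.69770306  -88.57474264] [-1.79857271 -0.25876933  0.9733352 ] 0.9810674236883229
s29 (np.float64(541.19), 45) (np.float64(542.19), 45) (np.float64(542.92), 50) (np.float64(543.89), 36) ('yaw', np.float64(91.74))
```

Emit:
servo_tool(motion=[0.7, 0, 0, 0, 0, 0, 0, 0.7, 0, 0, 0, 0, 0, 0, 0, 0, 0, 0, 0, 0, 0])

```text
time_s: 46.4
ee_pos: [511.5, -224.9, 46.0]
ee_rot: [-150.0, -0.7, -88.6]
force: [-3.3, 0.3, -0.3]
gripper_width: 0.5
```

Emit:
servo_tool(motion=[0.7, 0, 0, 0, 0, 0, 0, 0, 0, 0, 0, 0, 0, 0, 0, 0, 0, 0, 0, 0, 0])

```text
time_s: 46.65
ee_pos: [511.9, -224.9, 45.9]
ee_rot: [-150.0, -0.7, -88.6]
force: [-3.9, -1.0, 0.7]
gripper_width: 0.5
```

```bash
python3 look.py 30; python3 gw.py s30; python3 gm.py s30
```

```text
46.75 [ 511.95532407 -224.82467741   45.90910198] [-149.98500967   -0.69824079  -88.57630942] [-4.8622242  -1.40316034  0.94135179] 0.6956274380697249
s30 (np.float64(540.87), 49) (np.float64(542.33), 48) (np.float64(543.61), 53) (np.float64(544.4), 41) ('yaw', np.float64(92.51))
rail top
px [272. 243.] n 270 ctr [ 539.3 -189.3] size [ 15.  108.7] ang 2.8 z [148.8 150.5 153.2]
px [253. 273.] n 15 ctr [ 546.8 -264.8] size [ 6.7 16.1] ang 25.5 z [148.7 149.  151.1]
inner face 724 x@-200 543.0289565546713 yaw 92.47955260769795 tilt -0.009274299105871193
```

The lean is gone: tilt is 0.0° and yaw is 92.5° against the stop. I'll retract slowly.

Emit:
servo_tool(motion=[-0.3, 0, 0, 0, 0, 0, 0, -0.3, 0, 0, 0, 0, 0, 0, -0.3, 0, 0, 0, 0, 0, 0, -0.3, 0, 0, 0, 0, 0, 0, -0.3, 0, 0, 0, 0, 0, 0, -0.3, 0, 0, 0, 0, 0, 0, -0.3, 0, 0, 0, 0, 0, 0, -0.3, 0, 0, 0, 0, 0, 0, -0.3, 0, 0, 0, 0, 0, 0, -0.3, 0, 0, 0, 0, 0, 0])

```text
time_s: 47.58
ee_pos: [509.7, -225.0, 46.5]
ee_rot: [-149.9, -0.7, -88.6]
force: [-0.6, 0.9, -0.9]
gripper_width: 0.6
```

Emit:
servo_tool(motion=[-0.3, 0, 0, 0, 0, 0, 0, -0.3, 0, 0, 0, 0, 0, 0, -0.3, 0, 0, 0, 0, 0, 0, -0.3, 0, 0, 0, 0, 0, 0, -0.4, 0, 0, 0, 0, 0, 0, -0.5, 0, 0, 0, 0, 0, 0, -0.6, 0, 0, 0, 0, 0, 0, -0.8, 0, 0, 0, 0, 0, 0, -1, 0, 0, 0, 0, 0, 0, -1, 0, 0, 0, 0, 0, 0])

```text
time_s: 48.42
ee_pos: [503.9, -224.9, 46.2]
ee_rot: [-149.9, -0.7, -88.6]
force: [0.2, -0.0, -0.7]
gripper_width: 0.3
```

```bash
python3 look.py 31; python3 gw.py s31; python3 gm.py s31
```

```text
48.5167 [ 503.75623837 -224.87180651   46.19958835] [-149.94278366   -0.69617489  -88.57678412] [ 0.03674784 -0.57412286 -0.45284132] 0.8089360348691216
s31 (np.float64(540.75), 50) (np.float64(542.04), 50) (np.float64(543.24), 56) (np.float64(544.05), 41) ('yaw', np.float64(92.23))
rail top
px [269. 247.] n 309 ctr [ 539.6 -202.2] size [ 14.6 133. ] ang 2.3 z [148.7 150.6 153.1]
inner face 721 x@-200 542.7819646397554 yaw 92.26917402618732 tilt 0.10620356488329852
```

With the lean gone, the gate stays shut at 92.2°, lean 0.1°. I'll withdraw and do the final check.

Emit:
servo_tool(motion=[-4, 0, 0, 0, 0, 0, 0, -12, 0, 0, 0, 0, 0, 0, -20, 0, 10, 0, 0, 0, 0, -20, 0, 25, 0, 0, 0, 0, 0, 10, 30, 0, 0, 0, 0, 0, 20, 30, 0, 0, 0, 0, 0, 25, 15, 0, 0, 0, 0, 0, 25, 0, 0, 0, 0, 0, 0, 25, 0, 0, 0, 0, 0, 0, 0, 0, 0, 0, 0, 0])

```text
time_s: 49.35
ee_pos: [446.9, -119.6, 148.0]
ee_rot: [-149.9, -0.5, -88.2]
force: [-0.9, 0.2, -0.1]
gripper_width: 0.4
```

```bash
python3 - <<'E'
from m import *
f=save('scene','s32'); g=save('top','t32'); print(sensors.state()['time_s'],sensors.state()['ee_pos'],sensors.state()['force'])
a=cv2.resize(f['image'][200:340,210:370,::-1],(400,350),interpolation=cv2.INTER_CUBIC)
b=cv2.resize(g['image'][100:240,320:480,::-1],(400,350),interpolation=cv2.INTER_CUBIC)
cv2.imwrite('pics/c32.png',np.hstack([a,b]))
P=cloud(g);z=P[...,2]; x=P[...,0];y=P[...,1]
print('knuckle hi'); rects(P,(abs(x-537)<20)&(abs(y+120)<18)&(z>129)&(z<138),8)
print('knuckle lo'); rects(P,(abs(x-537)<20)&(abs(y+120)<18)&(z>48)&(z<60),8)
q=P[(x>515)&(x<550)&(y<-268)&(y>-305)&(z<95)&(z>65)]; print('tongue-ish',len(q),np.round(np.mean(q,0),1) if len(q) else '')
print('tf'); rects(P,(abs(x-633)<60)&(abs(y+203)<60)&(abs(z-84)<4))
for a in [(110,2),(130,4),(100,3),(40,4)]: rects(P,(x<720)&(x>330)&(y>-60)&(y<330)&(abs(z-a[0])<a[1]),60)
E
python3 gw.py s32; python3 gm.py s32; python3 gm.py t32
```

```text
49.45 [ 448.42858905 -122.74639989  148.31872296] [-0.47318365 -0.17450395  0.11961549]
knuckle hi
px [368. 195.] n 123 ctr [ 535.3 -120.7] size [24.3 24.5] ang 2.6 z [129.8 134.2 136.6]
knuckle lo
px [362. 204.] n 60 ctr [ 530.7 -121.1] size [15.3 30.6] ang 1.2 z [48.8 53.4 57.1]
tongue-ish 15 [ 539.9 -278.2   81.1]
tf
px [402. 154.] n 304 ctr [ 633.2 -199.9] size [56.5 26.6] ang 2.1 z [81.4 84.1 86.8]
px [164. 163.] n 293 ctr [605.4 298.6] size [139.9  15.5] ang 7.6 z [108.5 110.6 111.9]
px [194. 157.] n 470 ctr [612.5 231.3] size [139.   14.8] ang 7.9 z [127.7 131.  133.3]
px [308. 144.] n 719 ctr [651.6   1.7] size [59.9 61.8] ang 86.8 z [ 97.9 100.2 102.3]
px [299. 263.] n 93 ctr [396.1  22.5] size [37.7 96. ] ang 60.1 z [37.5 40.3 42.5]
px [320. 273.] n 84 ctr [383.8 -20.7] size [19.3 89.9] ang 81.8 z [37.2 40.4 42.9]
s32 (np.float64(540.72), 49) (np.float64(542.02), 55) (np.float64(543.14), 51) (np.float64(544.41), 38) ('yaw', np.float64(92.4))
rail top
px [270. 246.] n 295 ctr [ 539.3 -203.8] size [ 15.1 134.8] ang 1.9 z [148.7 150.6 153.2]
inner face 726 x@-200 542.8081974201027 yaw 92.29064680514387 tilt -0.024940016097318655
rail top
px [408. 192.] n 440 ctr [ 538.5 -202.3] size [ 14.7 138.6] ang 1.9 z [148.9 151.4 154.5]
inner face 331 x@-200 534.7918652627854 yaw 92.28201014024783 tilt 0.015571643296982279
```

View pics/c32.png

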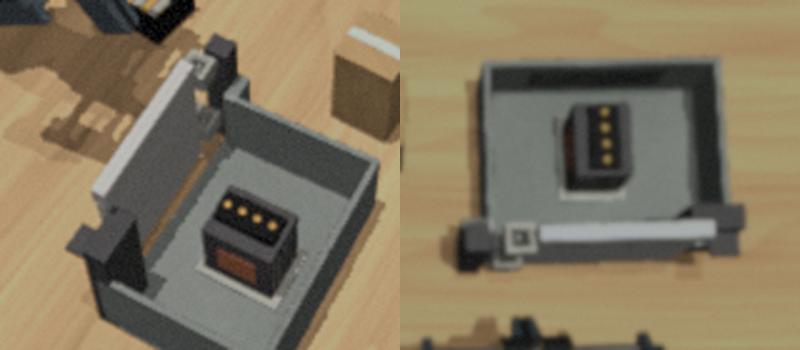

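The final view shows the gate shut against the latch post and holding. The upper knuckle is at top crop (520,237), with its top at 134 mm as specified. The transformer is upright at (597,145), and the plain panels and carton are unmoved. I'll hand it in.

```bash
python3 -c "
from workcell import env
print(env.job_done())"
```

```text
the job is handed in; nothing more can be done
None
```

I handed the job in at about 49.5 s, with the transformer standing in the bay and the gate hung and shut. No verdict was reported.

- **Transformer:** it stands upright on the bay floor at about (633, -200), set down with only a few newtons of contact force.
- **Gate hung:** it came out of the rack and both knuckles are fully down on the pins. Their tops measure 134 and about 53 mm, against 134 and 54 mm expected. The gate sags about 1.5–1.8° along its width, which the play in the hinge holes accounts for.
- **Gate shut:** after the robot let go, two pictures about a second apart both showed it at about 92.3°, against 91.5° for the bay itself. It rests against the latch post with the tongue under the keeper.
- **Failed checks on the way:** after the first closing the gate sat about 3° open. After later pushes it settled 1–2° open, because pushing at the rail had leaned its top inwards in the hinge play. One low push took out the lean, and it stayed shut when the gripper withdrew.
- **Left alone:** both plain panels and the carton measure where they started. The bin also looks unmoved, but the arm partly hid it in the last top view. The robot was touching nothing at hand-in.

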